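# Thread a wet-glazed collar onto its bar and hang it in the drying rack

### The arm

A 7-joint arm with a two-finger parallel gripper is mounted at the origin on the work surface. World frame = base frame: x ahead of the robot, y to its left, z up, the work surface at z = 0. Lengths are in m, angles in rad, forces in N, time in s.
With the tool pointing down it reaches from about 0.4 to 0.875 m from the base axis. Payload 19.3 kg.
Tool frame: the origin (TCP) lies at the very end of the fingers, on their centre line; the grasp point (between the pads) lies 19 mm behind it (bot.pinch_z is the distance from the TCP to the grasp point, in m); y points along the fingers, x is the direction in which the jaws open and shut, and the axes are right-handed (so a half turn about y gives the same grasp; the last joint's range is limited). The gripper opens to 85 mm and grips with 20 to 120 N. Pads are 22 mm wide; open, the fingers measure 114 mm over their backs; the gripper's body (76 mm by 85 mm) begins 54 mm behind the grasp point. The pads swing forward as they close: fully open they stand 13 mm farther back than shut.
Start: joints at [1.077, 0.521, -0.036, 1.599, 0.021, 1.021, -0.113], TCP at [0.257, -0.57, 0.231] pointing down, gripper open.
Joint ranges: [-2.91, 2.91], [-0.3, 2.13], [-1.5, 1.42], [0.17, 2.43], [-1.26, 4.41], [0.16, 1.93], [-2.52, 2.52]. Speed limits (rad/s): [1.89, 1.89, 2.39, 2.39, 3.01, 3.01, 3.01].

### API

Orientations are given as [roll, pitch, yaw] about the fixed x, y, z axes, in that order (R = Rz(yaw) Ry(pitch) Rx(roll)).
In Python, from workcell import bot gives the robot as it stands. The module is installed in compiled form; this text tells all that it offers.
- The arm moves only by the tool arm_command, never from a script. Its argument "moves" is a list of rows, each an object of numbers: "rx", "ry", "rz": the turn, a rotation vector about the tool's x, y, z in rad; "x", "y", "z": the shift along the tool's x, y, z in cm; "gripper": the opening, from -1 (shut) to 1 (fully open). In form: [{"rx": .., "ry": .., "rz": .., "x": .., "y": .., "z": .., "gripper": ..}, ...]. A call has 1 to 5 rows; each row is the pose to reach, as a shift and turn from the pose commanded when the call began, along the tool's axes at that moment; what a row does not reach only later rows make up. A row lasts 1/12 s, in which the tool goes at most 41.7 mm and 7.16 degrees, less where a joint would pass 70% of its speed; a pose out of reach is approached as far as the arm can. A call with a gripper value outside its range is refused whole. The fingers move at their own pace and stop on an object; "squeeze" is the grip in N (left out, the last holds). Time passes only in rows, so rows that repeat a pose let the fingers close. It gives the time, the measured TCP pose, the force and the opening at its end, in the units of the state.
- bot.observe(): the state, without advancing time (a new reading comes with each control period).
- bot.grab_frame(name): name is "scene" or "top"; returns (picture, depth): 384x512x3 uint8, red, green, blue; 384x512 float32, m along the optical axis (not along the pixel's ray), 0 where there is no reading.
- bot.camera_model(name): a dict with "vfov" (degrees; the focal length in pixels is half the picture's height over the tangent of half this angle, whatever the lens; pixels are square), "cx", "cy" (the principal point, pixels), "dist_coeffs" ([k1, k2, p1, p2, k3] as OpenCV has them; the pictures are not rectified), "extrinsics" (4x4, takes a point from camera to world coordinates). Camera axes: x right, y down, z forward; pixel columns grow to the right and rows downward; lengths in m; the calibration is good to about 2 mm. A picture is of the moment at which its call begins. camera_model takes no time and is no camera call.
- bot.job_done(): hands the job in, once; it reports no verdict.
Trained networks look in the newest picture that a camera, given by its name, has taken for a name from the list of things; names that differ only in an ending like _2 or _b are one class to them, and where a whole thing is asked for, a point or a joint stands for the part that bears it (a point fixed in the world has none). Each returns a list of dicts, best first, with "p" (0 to 1); they miss things now and then, are a little off and sometimes report something else, mostly with a low value. They report only what shows in the picture. A call takes as long as a camera call. They do not tell look-alikes from the thing itself.
- bot.spot_in(name, camera): "box" ([left, top, right, bottom] in pixels, round what is visible of it).
- bot.masks_of(name, camera): "mask" (384x512 bool, what is visible of it) and "box" ([left, top, right, bottom] in pixels, round what is visible of it).
The state is a dict: "clock": time; "qpos": joint angles; "qd": joint speeds; "joint_efforts": joint torques, N m; "position": TCP position; "tool_rot": TCP orientation; "force": force on the tool from outside, world axes, zero at the start; "moment": the same for the moment, N m; "grip_width": finger opening in m.
Only numpy, scipy, OpenCV 4.12 (cv2) and the standard library are available. Lean on these libraries where they do the work, as an engineer would, in place of code of your own. Each camera call takes 0.05 s, during which the arm holds its last target.

### The job

Pick up the red-handled bar, thread it through the green, still wet glazed collar without touching the collar with anything but the bar, and lift the collar away on it. Then put the tip of the bar into the drying rack's socket and press gently but fully home, until the catch at the bottom of the socket is pushed all the way in, and let go so that the collar is left hanging on the bar. Do not push hard on the collar or the rack, and leave everything else where it is.

Things in the scene. Friction and masses are not known exactly. Their poses are not given: they have to be found in the camera images.
- bar_grip (a point): Centre of the loose threading bar's handle, a red block 70 long (x), 20 wide (y), 22 high (z) mm. A round steel shaft, 9 mm thick, sticks 160 mm out of its +x face along its axis. x points along the bar to the tip, z up at the start. Total 0.12 kg. It starts level on its rest, 46 mm above the table, tip within 0.3 rad of world -y.
- bar_tip (a point): End of the bar's shaft, 195 mm from bar_grip along its x axis. The last 8 mm taper to 5 mm thick.
- bar_rest: The bar's fixed rest; origin on the table under the handle's centre. A wooden rail, 14 mm wide, top 35 mm above the table, on a foot 8 mm high and 70 wide: fingers can straddle handle and rail from above. Near the tip the shaft lies between two cheeks (tops 48 mm above the table): lift the bar straight up.
- green_collar_center (a point): Centre of the green glazed stoneware collar to be hung: a tube 36 mm long, 44 mm outside and 14 mm bore diameter, about 0.08 kg, lying loose in a cradle, bore level along its x axis, 82 mm above the table, open at both ends. x points away from the bar rest's side, within 0.2 rad of world -y. Fingers and arm must not touch it; a press over 20 N chips it.
- cradle_a: The green collar's fixed cradle, a dusty white block 56 mm along the bore (x), 60 wide, 60 high, with rims on top, 10 mm high along the sides and 8 mm at both ends, which keep the collar from rolling or sliding away; the bar passes above the end rims. Origin on the table under its centre.
- brown_collar_center (a point): Centre of a brown collar of the same shape and size in a cradle of its own; leave it alone. Green and brown can change places.
- rack: Drying rack, fixed: a dark foot 150 x 130 x 20 mm and a blue post 40 mm wide and 200 mm high, carrying a level square steel tube, the socket. Origin on the table under the socket's axis; the bar goes in along its +x axis (within 0.25 rad of world -y).
- socket_mouth (a point): Centre of the socket's mouth, 160 mm above the table; x points into the socket. Bore 11.5 mm square; in front of it a round flare, 12 mm long, opens to 28 mm. The catch's face lies 34 to 70 mm behind the mouth: the depth differs each time and cannot be seen, only felt. Over 20 N on the catch, or 30 N on the rack on the way in, breaks it.
- catch (a joint): Sliding catch at the bottom of the socket, value in m: 0 out, 0.008 fully pushed in (hard stop). It slides stiffly at about 5 N and stays where it is left; over 0.006 counts as home.
- glaze_jar: White glaze jar with a yellow cap, 72 mm wide, 95 high; bystander. Origin at the underside.
- bowl: Pinkish bisque bowl, 120 mm wide, 50 high; bystander. Origin at the underside.
- plate: White plate, 170 mm wide, 18 high; bystander. Origin at the underside.
- glaze_cup: White cup, 72 mm wide, 80 high; bystander. Origin at the underside.
- brush: Glaze brush lying on the table, bystander.
- scraper: Scraper, 200 mm long, lying on the table, bystander.
Not all that is in view belongs to the job. Of the things that look like the part that bears bar_grip, the larger one is meant.

How it is judged:
By the outcome, as a careful person would: the job done as asked, in the order asked, and still so for the second after the job is handed in, with the robot touching nothing.
It also fails if it takes over 62 s, if anything falls off the work surface, if the arm or the gripper's body presses on something with over 40 N, if the wrist force passes 120 N, or if a joint passes its speed limit or range.

## Working session

There is one attempt and no reset: what is moved stays moved. The work goes in short steps, Python scripts to look and compute and a tool call to move; the robot and the scene stay as the last step left them, time stands still between calls to the robot, and variables do not carry over. Pictures are saved under pics/ and viewed, and the job is handed in when it is done.

Besides the shell and the picture viewer there is one more tool, called after "Emit:" by a JSON object that holds its "name" and its "arguments", one argument or row to a line. arm_command: Moves the arm, as the interface text tells. Its arguments: {"type":"object","properties":{"moves":{"type":"array"},"squeeze":{"type":"number"}},"required":["moves"]}

```bash
mkdir -p pics; cat > h.py <<'E'
import numpy as np, cv2, pickle
from workcell import bot
def save(n):
    im,d=bot.grab_frame(n); 
    return im,d
def cam(n):
    m=bot.camera_model(n); f=192/np.tan(np.radians(m['vfov'])/2)
    K=np.array([[f,0,m['cx']],[0,f,m['cy']],[0,0,1.]]); return K,np.array(m['dist_coeffs'],float),np.array(m['extrinsics'])
def cloud(n,d):
    K,D,E=cam(n)
    u,v=np.meshgrid(np.arange(512),np.arange(384))
    p=cv2.undistortPointsIter(np.stack([u,v],-1).reshape(-1,1,2).astype(np.float64),K,D,None,None,(3,50,1e-9)).reshape(384,512,2)
    P=np.stack([p[...,0]*d,p[...,1]*d,d],-1)
    return P@E[:3,:3].T+E[:3,3]
def proj(n,X):
    K,D,E=cam(n); Xi=np.atleast_2d(X)
    Xc=(Xi-E[:3,3])@E[:3,:3]
    return cv2.projectPoints(Xc.reshape(-1,1,3),np.zeros(3),np.zeros(3),K,D)[0].reshape(-1,2)
E
python3 - <<'E'
from h import *
for n in ['scene','top']:
    im,d=bot.grab_frame(n); np.savez(f'f_{n}.npz',im=im,d=d)
    cv2.imwrite(f'pics/{n}0.png',im[...,::-1]); print(bot.camera_model(n))
print(bot.observe(), bot.pinch_z)
E
```

```text
{'vfov': 44.57660940077145, 'cx': 252.99852291804422, 'cy': 187.38932653799793, 'dist_coeffs': array([-0.16755937,  0.        ,  0.        ,  0.        ,  0.        ]), 'extrinsics': array([[ 0.55941247,  0.69271472, -0.45519666,  1.15937421],
       [ 0.82879852, -0.47559108,  0.29479848, -0.37992416],
       [-0.01227623, -0.54218026, -0.84017252,  1.20008195],
       [ 0.        ,  0.        ,  0.        ,  1.        ]])}
{'vfov': 46.55902425000626, 'cx': 258.648863161352, 'cy': 198.18121663335657, 'dist_coeffs': array([-0.15868641,  0.        ,  0.        ,  0.        ,  0.        ]), 'extrinsics': array([[-0.00353784, -0.99603256,  0.08891916,  0.41771474],
       [-0.99991599,  0.00463236,  0.01210585,  0.01326439],
       [-0.01246972, -0.08886886, -0.99596528,  1.48565336],
       [ 0.        ,  0.        ,  0.        ,  1.        ]])}
{'clock': 0.1, 'qpos': array([ 1.07678409,  0.52196759, -0.03632117,  1.59993927,  0.02117682,
        1.02110456, -0.11280673]), 'qd': array([-0.00045773, -0.00179917, -0.00020574, -0.00096557,  0.00075183,
        0.00126418,  0.00114753]), 'joint_efforts': array([ 3.95694937e-03, -9.28481483e+01,  1.98425353e+00, -3.70531583e+01,
        1.81625522e-02,  5.38280539e-03, -6.72663418e-06]), 'position': array([ 0.25687181, -0.56944312,  0.23077934]), 'tool_rot': array([-1.57085210e+00,  1.03327408e-03, -1.14701959e+00]), 'force': array([-0.80274891, -0.28064862, -0.03782733]), 'moment': array([-0.01683725,  0.00202373,  0.00155481]), 'grip_width': 0.08544670834938231} 0.0187
```

View pics/scene0.png

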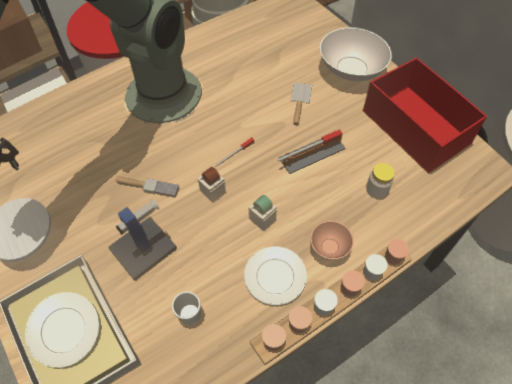

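View pics/top0.png

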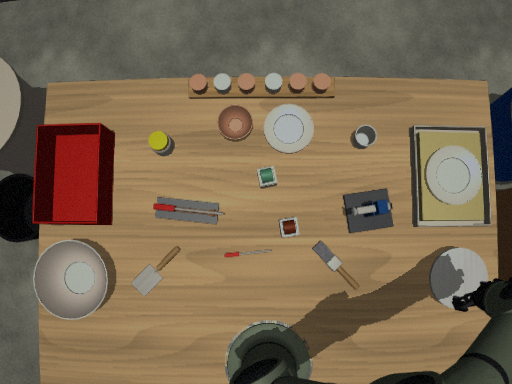

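The top view shows two red-handled things: a bar on a grey foot at (155–225, 210) and a small loose one at (225–270, 253). The larger one on the rest fits. The green collar is at (267,177), the brown at (289,227), and the rack socket at (350–390, 208).

```bash
python3 - <<'E'
from h import *
out={}
for n in ['scene','top']:
  for t in ['bar_grip','bar_tip','bar_rest','green_collar_center','cradle_a','brown_collar_center','rack','socket_mouth']:
    try: r=bot.masks_of(t,n)
    except Exception as e: print(t,n,e); continue
    out[n,t]=r
    print(n,t,[(round(float(q['p']),2),[int(b) for b in q['box']],int(q['mask'].sum())) for q in r[:3]])
pickle.dump(out,open('m.pkl','wb'))
im=np.load('f_top.npz')['im'][...,::-1]; s=np.load('f_scene.npz')['im'][...,::-1]
c=lambda im,x,y,w,h,k:cv2.resize(im[y:y+h,x:x+w],None,fx=k,fy=k,interpolation=cv2.INTER_CUBIC)
cv2.imwrite('pics/c1.png',np.vstack([c(im,145,155,133,75,6)]))
cv2.imwrite('pics/c2.png',np.vstack([c(im,275,155,133,75,6)]))
cv2.imwrite('pics/c3.png',c(s,190,120,160,115,5))
cv2.imwrite('pics/c4.png',c(s,90,150,110,130,4))
E
```

```text
scene bar_grip [(0.65, [279, 129, 342, 158], 235)]
scene bar_tip [(0.86, [282, 129, 342, 161], 360), (0.51, [216, 137, 254, 166], 142), (0.21, [171, 291, 200, 324], 794)]
scene bar_rest [(0.6, [283, 138, 343, 170], 827)]
scene green_collar_center [(0.65, [253, 197, 272, 213], 222)]
scene cradle_a [(0.7, [250, 203, 278, 231], 424)]
scene brown_collar_center [(0.76, [201, 168, 222, 185], 234), (0.66, [279, 128, 344, 162], 312)]
scene rack [(0.65, [108, 201, 175, 277], 2928)]
scene socket_mouth [(0.57, [108, 202, 174, 278], 2764)]
top bar_grip [(0.86, [151, 205, 222, 215], 265)]
top bar_tip [(0.8, [154, 203, 222, 215], 290)]
top bar_rest [(0.44, [345, 187, 393, 232], 1781)]
top green_collar_center [(0.7, [259, 168, 272, 185], 156)]
top cradle_a [(0.61, [256, 166, 276, 186], 166)]
top brown_collar_center [(0.44, [283, 222, 297, 233], 144)]
top rack [(0.78, [344, 189, 390, 231], 1637)]
top socket_mouth [(0.69, [342, 190, 392, 230], 1729)]
```

View pics/c1.png

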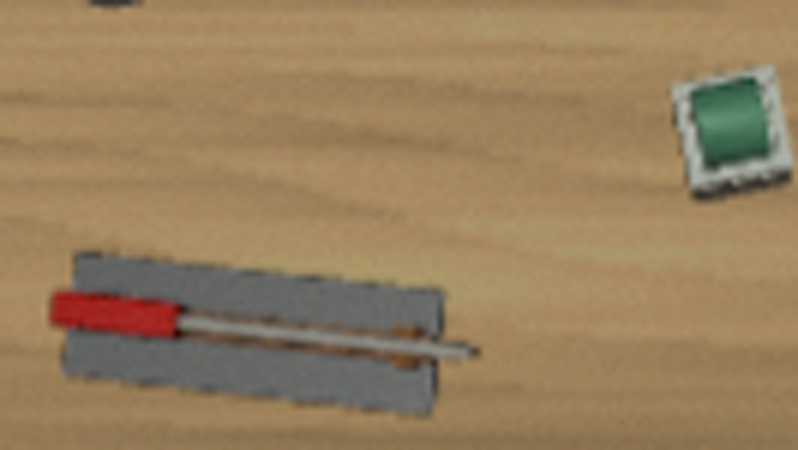

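View pics/c2.png

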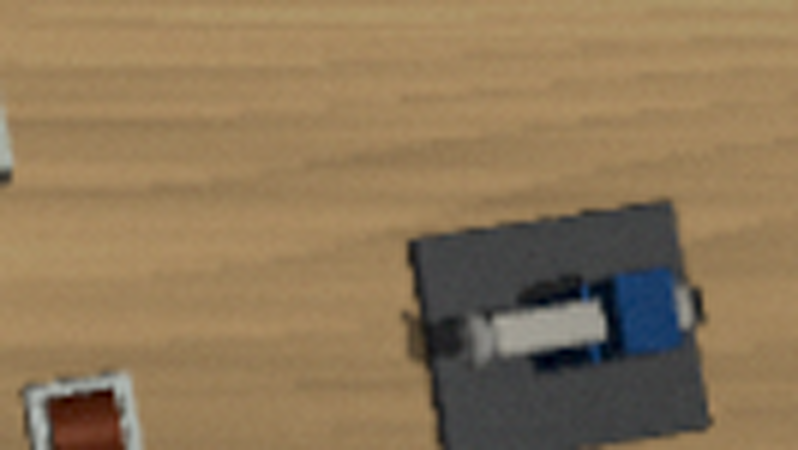

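View pics/c3.png

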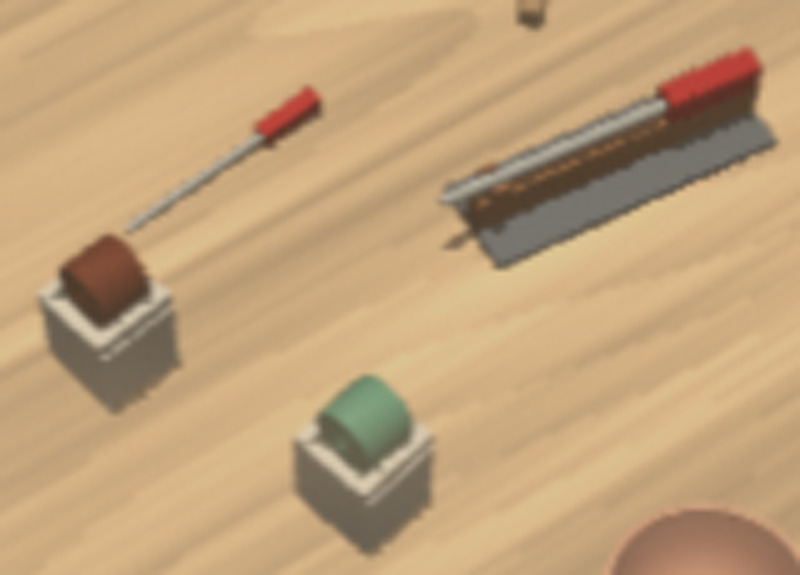

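View pics/c4.png

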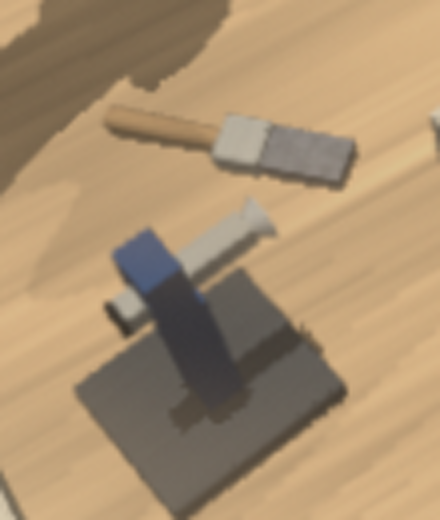

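```bash
python3 - <<'E'
from h import *
import colorsys
for n in ['top','scene']:
    f=np.load(f'f_{n}.npz'); im,d=f['im'],f['d']; P=cloud(n,d); np.save(f'P_{n}.npy',P)
    hsv=cv2.cvtColor(im,cv2.COLOR_RGB2HSV); H,S,V=[hsv[...,i].astype(int) for i in range(3)]
    roi={'top':dict(bar=(145,195,235,225),green=(250,160,285,195),brown=(275,213,303,240),rack=(335,180,400,240)),
         'scene':dict(bar=(270,120,350,175),green=(245,190,285,235),brown=(195,160,230,200),rack=(100,195,185,280))}[n]
    def m(r,c):
        z=np.zeros(d.shape,bool); x0,y0,x1,y1=roi[r]; z[y0:y1,x0:x1]=c[y0:y1,x0:x1]; return z&(d>0)
    tab=(P[...,0]>0.2)&(P[...,0]<.75)&(abs(P[...,1])<.6)&(abs(P[...,2])<.012)&(d>0)
    A=np.c_[P[tab][:,:2],np.ones(tab.sum())]; print(n,'table fit',np.linalg.lstsq(A,P[tab][:,2],rcond=None)[0], P[tab][:,2].std())
    red=m('bar',((H<8)|(H>172))&(S>150)&(V>70)); g=m('green',(H>60)&(H<95)&(S>80)); b=m('brown',((H<12)|(H>172))&(S>120))
    blue=m('rack',(H>100)&(H<125)&(S>120))
    for k,mm in dict(red=red,green=g,brown=b,blue=blue).items():
        q=P[mm]; print(n,k,mm.sum(),'mean',q.mean(0).round(4),'med',np.median(q,0).round(4),'min',q.min(0).round(3),'max',q.max(0).round(3))
E
```

```text
top table fit [ 0.00138927  0.00162121 -0.00045524] 0.0035753369438209313
top red 115 mean [0.5186 0.3389 0.056 ] med [0.5182 0.3406 0.0569] min [0.508 0.305 0.008] max [0.532 0.373 0.065]
top green 128 mean [0.6151 0.0049 0.0993] med [0.6141 0.0037 0.0997] min [ 0.596 -0.012  0.085] max [0.639 0.022 0.107]
top brown 141 mean [ 0.4524 -0.0639  0.0992] med [ 0.4513 -0.0637  0.1   ] min [ 0.433 -0.083  0.084] max [ 0.473 -0.045  0.106]
top blue 203 mean [ 0.5052 -0.3277  0.1711] med [ 0.505  -0.3242  0.1965] min [ 0.485 -0.399  0.016] max [ 0.541 -0.309  0.205]
scene table fit [ 3.54508710e-05 -7.41808227e-04 -1.77554984e-04] 0.0030682877386904416
scene red 107 mean [0.5178 0.3343 0.0554] med [0.5186 0.3344 0.0554] min [0.505 0.303 0.044] max [0.528 0.369 0.064]<stdin>:15: RuntimeWarning: Mean of empty slice.
  ret = um.true_divide(
  return _methods._mean(a, axis=axis, dtype=dtype,
Traceback (most recent call last):
ValueError: zero-size array to reduction operation minimum which has no identity
```

```bash
cat > fit.py <<'E'
from h import *
from scipy.optimize import minimize
SS=8
def box(c0,c1):
    x0,y0,z0=c0;x1,y1,z1=c1
    v=lambda *a:np.array(a,float)
    return [v((x0,y0,z1),(x1,y0,z1),(x1,y1,z1),(x0,y1,z1)),v((x0,y0,z0),(x1,y0,z0),(x1,y0,z1),(x0,y0,z1)),v((x0,y1,z0),(x1,y1,z0),(x1,y1,z1),(x0,y1,z1)),
            v((x0,y0,z0),(x0,y1,z0),(x0,y1,z1),(x0,y0,z1)),v((x1,y0,z0),(x1,y1,z0),(x1,y1,z1),(x1,y0,z1))]
def cyl(x0,x1,r0,r1,zc,n=32):
    a=np.linspace(0,2*np.pi,n,endpoint=False); 
    return np.vstack([np.c_[np.full(n,x0),r0*np.cos(a),zc+r0*np.sin(a)],np.c_[np.full(n,x1),r1*np.cos(a),zc+r1*np.sin(a)]])
def disc(x,r,zc,n=32):
    a=np.linspace(0,2*np.pi,n,endpoint=False); return np.c_[np.full(n,x),r*np.cos(a),zc+r*np.sin(a)]
def place(V,x,y,yaw):
    c,s=np.cos(yaw),np.sin(yaw); return np.c_[V[:,0]*c-V[:,1]*s+x,V[:,0]*s+V[:,1]*c+y,V[:,2]]
# layers: list of (label, verts) drawn in order as convex hull
def render(n,layers,roi,nl):
    x0,y0,x1,y1=roi; L=np.zeros(((y1-y0)*SS,(x1-x0)*SS),np.uint8)
    for lab,V in layers:
        uv=proj(n,V); q=(uv+0.5-np.array([x0,y0]))*SS-0.5
        h=cv2.convexHull(np.round(q*16).astype(np.int32)); cv2.fillConvexPoly(L,h,int(lab),shift=4)
    A=np.stack([cv2.resize((L==k).astype(np.float32),(x1-x0,y1-y0),interpolation=cv2.INTER_AREA) for k in range(nl)],-1)
    return A
def cost(ims,layerf,rois,nl,p):
    t=0
    for n in ims:
        x0,y0,x1,y1=rois[n]; A=render(n,layerf(p,n),rois[n],nl).reshape(-1,nl); A=cv2.GaussianBlur(A.reshape(y1-y0,x1-x0,nl),(0,0),BL).reshape(-1,nl) if BL else A
        I=ims[n][y0:y1,x0:x1].reshape(-1,3).astype(float)
        G=A.T@A+1e-3*np.eye(nl); C=np.linalg.solve(G,A.T@I); r=np.abs(I-A@C); r=np.minimum(r,60)
        t+=(r**2).mean()
    return t
BL=0.5
def fit(ims,layerf,rois,nl,p0,st):
    p0=np.array(p0,float);st=np.array(st)
    f=lambda q:cost(ims,layerf,rois,nl,p0+q*st)
    best=None
    q=np.zeros(len(p0))
    for k in range(3):
        s=np.vstack([q]+[q+e*(1,.5,.25)[k] for e in np.eye(len(q))])
        r=minimize(f,q,method='Nelder-Mead',options=dict(initial_simplex=s,maxiter=400,xatol=.01,fatol=.01)); q=r.x
    return p0+q*st,r.fun
def camdist(n,c): 
    return np.linalg.norm(c-cam(n)[2][:3,3])
def faces(n,bx,x,y,yaw,labs):
    F=[(l,place(f,x,y,yaw)) for l,f in zip(labs,bx)]
    C=cam(n)[2][:3,3]; ctr=np.mean([f.mean(0) for _,f in F],0)
    out=[]
    for l,f in F:
        nn=np.cross(f[1]-f[0],f[2]-f[0]); 
        if nn@(f.mean(0)-ctr)<0: nn=-nn
        if nn@(C-f.mean(0))>0: out.append((l,f))
    return out
def bar_layers(p,n):
    x,y,yaw,a,b=p[:5]
    L=[]
    L+=faces(n,box((a,-.035,0),(b,.035,.008)),x,y,yaw,[1,2,2,2,2])
    L+=faces(n,box((-.035,-.007,.008),(b-.002,.007,.035)),x,y,yaw,[3,4,4,4,4])
    L+=[(8,place(cyl(.035,.187,.0045,.0045,.046),x,y,yaw)),(8,place(cyl(.187,.195,.0045,.0025,.046),x,y,yaw))]
    L+=faces(n,box((-.035,-.010,.035),(.035,.010,.057)),x,y,yaw,[5,6,6,7,7])
    return L
def collar_layers(p,n):
    x,y,yaw,dx=p[:4]
    L=faces(n,box((-.028,-.03,0),(.028,.03,.068)),x,y,yaw,[1,2,3,4,5])
    R=[box((-.028,-.03,.06),(.028,-.025,.07)),box((-.028,.025,.06),(.028,.03,.07))]
    for r in R: L+=faces(n,r,x,y,yaw,[1,2,3,4,5])
    L+=[(6,place(cyl(-.018+dx,.018+dx,.022,.022,.082),x,y,yaw))]
    C=cam(n)[2][:3,3]; d=place(np.array([[1.,0,0]]),0,0,yaw)[0]
    if d@(C-np.array([x,y,.08]))>0.018: L+=[(7,place(disc(.018+dx,.022,.082),x,y,yaw)),(8,place(disc(.018+dx,.007,.082),x,y,yaw))]
    elif d@(C-np.array([x,y,.08]))<-.018: L+=[(7,place(disc(-.018+dx,.022,.082),x,y,yaw)),(8,place(disc(-.018+dx,.007,.082),x,y,yaw))]
    # rims in front hide the low part of the end (end rim)
    L+=faces(n,box((-.028,-.03,.06),(-.022,.03,.068)),x,y,yaw,[1,2,3,4,5])
    L+=faces(n,box((.022,-.03,.06),(.028,.03,.068)),x,y,yaw,[1,2,3,4,5])
    return L
E
cat > run1.py <<'E'
from fit import *
IM={n:np.load(f'f_{n}.npz')['im'] for n in ['top','scene']}
RB={'top':(143,190,240,232),'scene':(268,118,356,180)}
RG={'top':(248,158,286,196),'scene':(240,188,288,240)}
RBr={'top':(272,208,306,246),'scene':(190,160,234,206)}
for cs in (['top'],['scene'],['top','scene']):
    ims={c:IM[c] for c in cs}
    r=fit(ims,bar_layers,RB,9,[.518,.337,-1.62,-.035,.17],[.004,.004,.04,.01,.01]); print('bar',cs,r[0].round(4),r[1])
    r=fit(ims,collar_layers,RG,9,[.614,.004,-1.57,0],[.004,.004,.08,.003]); print('green',cs,r[0].round(4),r[1])
E
time python3 run1.py
```

```text
Traceback (most recent call last):
  File "run1.py", line 8, in <module>
    r=fit(ims,bar_layers,RB,9,[.518,.337,-1.62,-.035,.17],[.004,.004,.04,.01,.01]); print('bar',cs,r[0].round(4),r[1])
  File "fit.py", line 40, in fit
    r=minimize(f,q,method='Nelder-Mead',options=dict(initial_simplex=s,maxiter=400,xatol=.01,fatol=.01)); q=r.x
  File "fit.py", line 35, in <lambda>
    f=lambda q:cost(ims,layerf,rois,nl,p0+q*st)
               ~~~~^^^^^^^^^^^^^^^^^^^^^^^^^^^^
  File "fit.py", line 27, in cost
    x0,y0,x1,y1=rois[n]; A=render(n,layerf(p,n),rois[n],nl).reshape(-1,nl); A=cv2.GaussianBlur(A.reshape(y1-y0,x1-x0,nl),(0,0),BL).reshape(-1,nl) if BL else A
                           ~~~~~~^^^^^^^^^^^^^^^^^^^^^^^^^^
  File "fit.py", line 20, in render
    uv=proj(n,V); q=(uv+0.5-np.array([x0,y0]))*SS-0.5
  File "h.py", line 16, in proj
    K,D,E=cam(n); Xi=np.atleast_2d(X)
          ~~~^^^
  File "h.py", line 7, in cam
    m=bot.camera_model(n); f=192/np.tan(np.radians(m['vfov'])/2)
ValueError: time passes only in moves, steps and waits

real	0m9.349s
user	0m5.316s
sys	0m1.027s
```

```bash
python3 - <<'E'
from h import *
pickle.dump({n:cam(n) for n in ['top','scene']},open('cam.pkl','wb'))
E
cat >> h.py <<'E'
import os
if os.path.exists('cam.pkl'):
    _C=pickle.load(open('cam.pkl','rb'))
    def cam(n): return _C[n]
E
time python3 run1.py
```

```text
bar ['top'] [ 0.5183  0.3392 -1.6777 -0.038   0.1715] 77.8433584830211
green ['top'] [ 6.1680e-01  5.0000e-03 -1.3701e+00 -1.2000e-03] 100.18795301966176
bar ['scene'] [ 0.5155  0.3366 -1.6828 -0.0351  0.1731] 103.94844681124749
green ['scene'] [ 6.1590e-01  2.3000e-03 -1.3875e+00 -1.1000e-03] 109.78174606917631
bar ['top', 'scene'] [ 0.5172  0.3367 -1.6854 -0.0379  0.1734] 216.24884247731916
green ['top', 'scene'] [ 0.6168  0.0027 -1.3755 -0.0026] 239.95571064564803
real	0m30.167s
user	0m30.210s
sys	0m0.120s
```

```bash
python3 - <<'E'
from h import *
im=np.load('f_top.npz')['im'][...,::-1]; s=np.load('f_scene.npz')['im'][...,::-1]
c=lambda im,x,y,w,h,k:cv2.resize(im[y:y+h,x:x+w],None,fx=k,fy=k,interpolation=cv2.INTER_NEAREST)
cv2.imwrite('pics/d1.png',c(im,338,185,58,48,12))
cv2.imwrite('pics/d2.png',c(s,105,195,75,85,7))
P=np.load('P_top.npy');
for r in range(200,220,1): print(r,P[r,340:394:3,2].round(3))
E
```

```text
200 [-0.001 -0.003  0.022  0.02   0.019  0.023  0.015  0.02   0.023  0.01
  0.02   0.017  0.02   0.017  0.197  0.201  0.018  0.004]
201 [-0.005  0.006  0.019  0.018  0.016  0.023  0.024  0.02   0.017  0.019
  0.02   0.019  0.018  0.198  0.201  0.196  0.013 -0.002]
202 [-0.004 -0.001  0.023  0.021  0.023  0.02   0.021  0.022  0.017  0.018
  0.018  0.154  0.186  0.204  0.2    0.204  0.028 -0.006]
203 [0.002 0.004 0.016 0.011 1.486 0.018 0.016 0.017 0.027 0.018 0.136 0.15
 0.184 0.194 0.199 0.198 0.167 0.171]
204 [-0.002 -0.006  0.015  0.021  0.018  0.021  0.02   0.023  0.02   0.096
  0.132  0.149  0.182  0.2    0.2    0.197  0.168  0.174]
205 [-0.003  0.001  0.018  0.017  0.023  0.022  0.021  0.022  0.055  0.096
  0.13   0.15   0.181  0.2    0.197  0.199  0.169  0.169]
206 [ 0.003 -0.003  0.017  0.016  0.019  0.021  0.023  0.018  0.053  0.094
  0.168  0.17   0.178  0.198  0.197  0.203  0.167  0.171]
207 [-0.    -0.     0.016  0.015  0.171  0.024  0.019  0.166  0.172  0.168
  0.175  0.172  0.177  0.2    0.201  0.201  0.174  0.169]
208 [-0.002  0.001  0.021  0.024  0.155  0.162  0.169  0
[... 801 characters left out ...]
118  0.153  0.163  0.018  0.018  0.024  0.019  0.019]
215 [ 0.008 -0.004 -0.002  0.013  0.145  0.17   0.019  0.018  0.035  0.076
  0.116  0.021  0.016  0.023  0.023  0.018  0.018  0.017]
216 [ 0.     0.003 -0.002  0.019  0.022  0.024  0.018  0.018  0.033  0.072
  0.019  0.019  0.014  0.016  0.02   0.02   0.019  0.022]
217 [-0.006 -0.002 -0.003  0.02   0.022  0.017  0.02   0.018  0.032  0.024
  0.018  0.02   0.021  0.019  0.014  0.013  0.015  0.022]
218 [ 0.006 -0.001 -0.001  0.017  0.016  0.016  0.019  0.02   0.021  0.018
  0.024  0.025  0.026  0.025  0.015  0.016  0.022  0.015]
219 [0.002 0.002 0.003 0.021 0.018 0.022 0.018 0.023 0.017 0.024 0.02  0.024
 0.019 0.021 0.023 0.017 0.017 0.017]
```

View pics/d1.png

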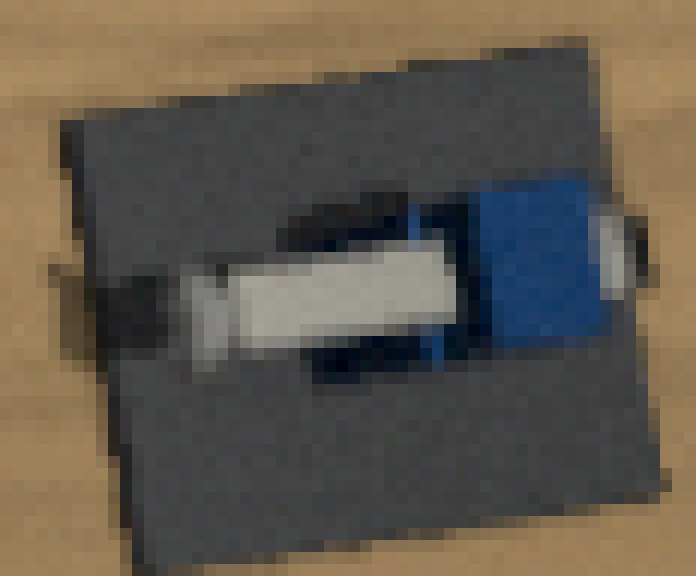

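View pics/d2.png

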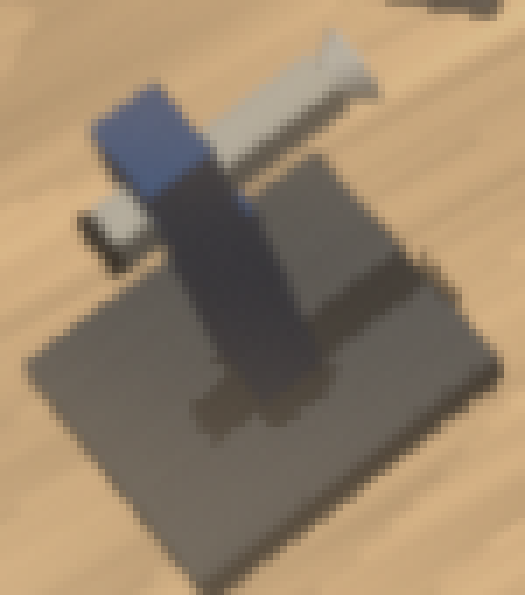

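```bash
cat >> fit.py <<'E'
def rack_layers(p,n):
    x,y,yaw,h,L,pa,pb,f,rf=p
    z=.16
    o=faces(n,box((f-.075,-.065,0),(f+.075,.065,.02)),x,y,yaw,[1,2,2,2,2])
    post=faces(n,box((pa,-.02,.02),(pb,.02,.2)),x,y,yaw,[3,4,5,4,5])
    t1=faces(n,box((0,-h,z-h),(pa,h,z+h)),x,y,yaw,[6,7,7,7,7]); t2=faces(n,box((pb,-h,z-h),(L,h,z+h)),x,y,yaw,[6,7,7,7,8])
    fl=[(9,place(cyl(-.012,0,rf,rf-.008,z),x,y,yaw))]
    if n=='scene': o+=t2+post+t1+fl if False else t2+t1+post+fl
    else: o+=t2+t1+fl+post
    return o
E
cat > run2.py <<'E'
from fit import *
IM={n:np.load(f'f_{n}.npz')['im'] for n in ['top','scene']}
R={'top':(338,182,398,238),'scene':(98,192,184,284)}
K,D,E=cam('top')
for cs in (['top'],['scene'],['top','scene']):
    ims={c:IM[c] for c in cs}
    r=fit(ims,rack_layers,R,10,[.497,-.257,-1.43,.010,.115,.06,.095,.05,.014],[.006,.006,.06,.002,.01,.01,.01,.01,.002]); print('rack',cs,r[0].round(4),r[1])
    for c in cs:
        L=np.zeros((0,)); im=IM[c].copy(); x0,y0,x1,y1=R[c]; k=8
        v=cv2.resize(im[y0:y1,x0:x1],None,fx=k,fy=k,interpolation=cv2.INTER_NEAREST)[...,::-1].copy()
        for l,V in rack_layers(r[0],c):
            q=((proj(c,V)+.5-[x0,y0])*k).astype(np.int32); cv2.polylines(v,[cv2.convexHull(q)],True,(0,255,255),1)
        cv2.imwrite(f'pics/rf_{c}_{len(cs)}.png',v)
E
python3 run2.py
```

```text
rack ['top'] [ 0.4978 -0.2673 -1.4268  0.0091  0.1024  0.0867  0.0937  0.0657  0.0131] 136.6592143543717
rack ['scene'] [ 0.4938 -0.26   -1.428   0.0094  0.1092  0.06    0.0876  0.0754  0.0146] 114.8100916433903
rack ['top', 'scene'] [ 0.4963 -0.262  -1.4283  0.0087  0.101   0.0595  0.0857  0.072   0.016 ] 366.655208727523
```

```bash
python3 - <<'E'
import cv2,numpy as np
a=cv2.imread('pics/rf_top_1.png');b=cv2.imread('pics/rf_top_2.png');print(a.shape)
cv2.imwrite('pics/rfa.png',cv2.resize(np.hstack([a,b]),None,fx=.8,fy=.8))
E
```

```text
(448, 480, 3)
```

View pics/rfa.png

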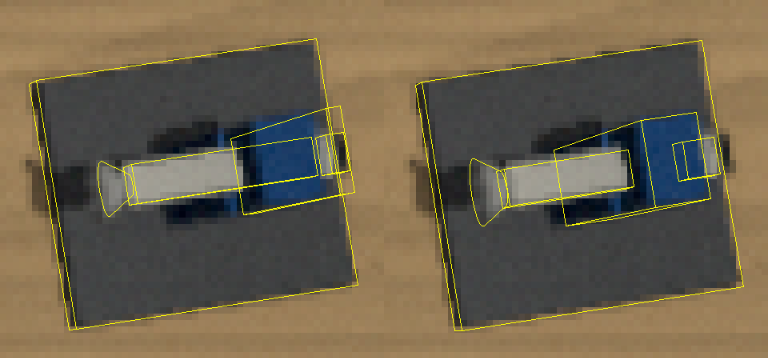

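View pics/rf_scene_1.png

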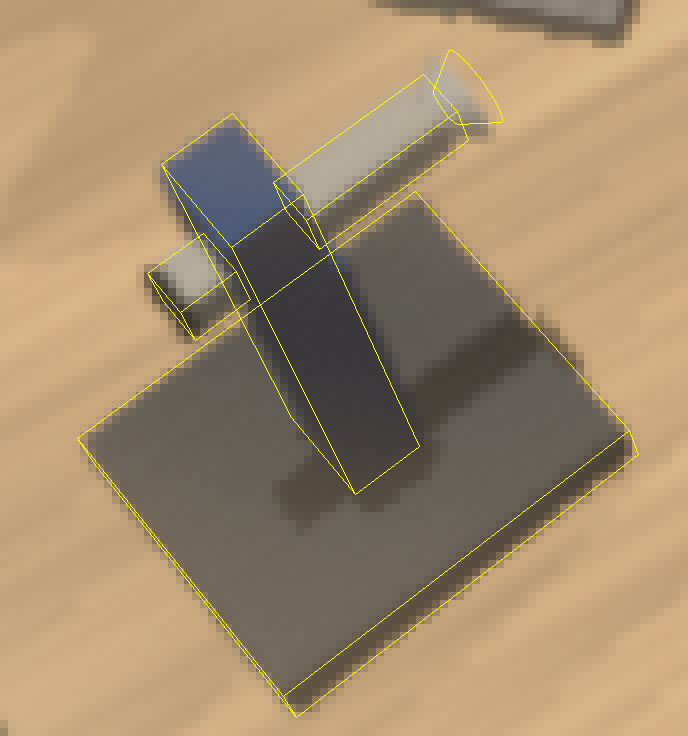

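```bash
cat > go.py <<'E'
import numpy as np,sys
from scipy.spatial.transform import Rotation as R
from workcell import bot
def Rt(yaw,tilt=0,): 
    # tool y down, tool z = -(bar x) where bar x dir = yaw-pi/2 ; tilt>0 raises the tip
    barx=yaw
    base=R.from_euler('xyz',[-np.pi/2,0,barx+np.pi/2])
    return base*R.from_rotvec([tilt,0,0])
def to(pos,byaw,tilt=0):
    o=bot.observe(); p=np.array(o['position']); Rc=R.from_euler('xyz',o['tool_rot'])
    d=Rc.inv().apply(np.array(pos)-p)*100; rv=(Rc.inv()*Rt(byaw,tilt)).as_rotvec()
    print('t',round(o['clock'],2),'p',p.round(4),'rot',np.array(o['tool_rot']).round(4),'F',np.array(o['force']).round(2),'w',round(o['grip_width'],4))
    print('  xyz cm',d.round(2),'r',rv.round(4))
def st():
    o=bot.observe(); print({k:np.round(o[k],4).tolist() for k in ['clock','position','tool_rot','force','moment','grip_width','qpos']})
if __name__=='__main__':
    a=[float(v) for v in sys.argv[1:]]; to(a[:3],*a[3:])
E
python3 go.py .46 -.1 .3 -1.683; python3 go.py .517 .3378 .2 -1.683
python3 -c "
from go import *
print(Rt(-1.683).as_matrix().round(2)); print(Rt(-1.683,.1).as_matrix().round(2))"
```

```text
t 0.9 p [ 0.257  -0.5697  0.2313] rot [-1.5708 -0.     -1.147 ] F [-0.81  0.53 -0.08] w 0.0855
  xyz cm [-34.47  -6.87  37.82] r [ 1.0000e-04 -1.0348e+00  0.0000e+00]
t 0.9 p [ 0.257  -0.5697  0.2313] rot [-1.5708 -0.     -1.147 ] F [-0.81  0.53 -0.08] w 0.0855
  xyz cm [-72.03   3.13  61.02] r [ 1.0000e-04 -1.0348e+00  0.0000e+00]
[[ 0.99  0.    0.11]
 [-0.11  0.    0.99]
 [ 0.   -1.    0.  ]]
[[ 0.99  0.01  0.11]
 [-0.11  0.1   0.99]
 [ 0.   -1.    0.1 ]]
```

Emit:
{"name": "arm_command", "arguments": {
  "moves": [
    {"x":-2.7,"y":-0.7,"z":3.0,"ry":-0.08},
    {"x":-5.4,"y":-1.4,"z":6.0,"ry":-0.16},
    {"x":-8.1,"y":-2.1,"z":9.0,"ry":-0.24},
    {"x":-10.8,"y":-2.8,"z":12,"ry":-0.32},
    {"x":-13.5,"y":-3.5,"z":15,"ry":-0.4}
  ]
}}

```text
invalid input at $.moves[0]: expected keys rx, ry, rz, x, y, z, gripper
```

```bash
python3 go.py .48 -.0 .28 -1.683; python3 go.py .517 .3378 .2 -1.683
```

```text
t 0.9 p [ 0.257  -0.5697  0.2313] rot [-1.5708 -0.     -1.147 ] F [-0.81  0.53 -0.08] w 0.0855
  xyz cm [-42.76  -4.87  43.76] r [ 1.0000e-04 -1.0348e+00  0.0000e+00]
t 0.9 p [ 0.257  -0.5697  0.2313] rot [-1.5708 -0.     -1.147 ] F [-0.81  0.53 -0.08] w 0.0855
  xyz cm [-72.03   3.13  61.02] r [ 1.0000e-04 -1.0348e+00  0.0000e+00]
```

All keys are required in every row.

Emit:
{"name": "arm_command", "arguments": {
  "moves": [
    {"rx":0,"ry":-0.08,"rz":0,"x":-2.7,"y":-0.7,"z":3.0,"gripper":1},
    {"rx":0,"ry":-0.16,"rz":0,"x":-5.4,"y":-1.4,"z":6.0,"gripper":1},
    {"rx":0,"ry":-0.24,"rz":0,"x":-8.1,"y":-2.1,"z":9.0,"gripper":1},
    {"rx":0,"ry":-0.32,"rz":0,"x":-10.8,"y":-2.8,"z":12.0,"gripper":1},
    {"rx":0,"ry":-0.4,"rz":0,"x":-13.5,"y":-3.5,"z":15.0,"gripper":1}
  ]
}}

```text
clock: 1.32
position: [0.3385, -0.3832, 0.2667]
tool_rot: [-1.571, -0.0, -0.743]
force: [1.4, -0.4, -0.4]
grip_width: 0.0853
```

```bash
python3 go.py .48 -.0 .28 -1.683; python3 go.py .517 .3378 .2 -1.683
```

```text
t 1.32 p [ 0.3385 -0.3832  0.2667] rot [-1.5711e+00 -3.0000e-04 -7.4330e-01] F [ 1.39 -0.42 -0.45] w 0.0853
  xyz cm [-15.51  -1.34  37.79] r [ 4.000e-04 -6.311e-01  2.000e-04]
t 1.32 p [ 0.3385 -0.3832  0.2667] rot [-1.5711e+00 -3.0000e-04 -7.4330e-01] F [ 1.39 -0.42 -0.45] w 0.0853
  xyz cm [-35.65   6.64  65.16] r [ 4.000e-04 -6.311e-01  2.000e-04]
```

Emit:
{"name": "arm_command", "arguments": {
  "moves": [
    {"rx":0,"ry":-0.08,"rz":0,"x":-1.5,"y":-0.15,"z":3.7,"gripper":1},
    {"rx":0,"ry":-0.16,"rz":0,"x":-3.0,"y":-0.3,"z":7.4,"gripper":1},
    {"rx":0,"ry":-0.24,"rz":0,"x":-4.5,"y":-0.4,"z":11.1,"gripper":1},
    {"rx":0,"ry":-0.32,"rz":0,"x":-6.0,"y":-0.5,"z":14.8,"gripper":1},
    {"rx":0,"ry":-0.4,"rz":0,"x":-7.5,"y":-0.6,"z":18.5,"gripper":1}
  ]
}}

```text
clock: 1.73
position: [0.4092, -0.1965, 0.2727]
tool_rot: [-1.571, -0.001, -0.343]
force: [1.1, -1.8, 0.4]
grip_width: 0.0853
```

```bash
python3 go.py .517 .3378 .2 -1.683
```

```text
t 1.73 p [ 0.4092 -0.1965  0.2727] rot [-1.5712e+00 -8.0000e-04 -3.4320e-01] F [ 1.09 -1.76  0.43] w 0.0853
  xyz cm [-7.83  7.24 53.94] r [ 0.0005 -0.231   0.0007]
```

Emit:
{"name": "arm_command", "arguments": {
  "moves": [
    {"rx":0,"ry":-0.05,"rz":0,"x":-0.5,"y":0.2,"z":4.0,"gripper":1},
    {"rx":0,"ry":-0.1,"rz":0,"x":-1.0,"y":0.4,"z":8.0,"gripper":1},
    {"rx":0,"ry":-0.15,"rz":0,"x":-1.5,"y":0.6,"z":12.0,"gripper":1},
    {"rx":0,"ry":-0.2,"rz":0,"x":-2.2,"y":0.8,"z":16.0,"gripper":1},
    {"rx":0,"ry":-0.23,"rz":0,"x":-2.8,"y":1.0,"z":20.0,"gripper":1}
  ]
}}

```text
clock: 2.15
position: [0.4505, 0.0012, 0.2625]
tool_rot: [-1.571, -0.001, -0.114]
force: [0.5, 0.3, 1.1]
grip_width: 0.0855
```

```bash
python3 go.py .517 .3378 .15 -1.683
```

```text
t 2.15 p [0.4505 0.0012 0.2625] rot [-1.5709e+00 -7.0000e-04 -1.1450e-01] F [0.47 0.34 1.14] w 0.0855
  xyz cm [ 2.75 11.25 34.2 ] r [ 0.0001 -0.0023  0.0007]
```

Emit:
{"name": "arm_command", "arguments": {
  "moves": [
    {"rx":0,"ry":-0.002,"rz":0,"x":0.3,"y":1.0,"z":3.8,"gripper":1},
    {"rx":0,"ry":-0.002,"rz":0,"x":0.6,"y":2.0,"z":7.6,"gripper":1},
    {"rx":0,"ry":-0.002,"rz":0,"x":0.9,"y":3.0,"z":11.4,"gripper":1},
    {"rx":0,"ry":-0.002,"rz":0,"x":1.2,"y":4.0,"z":15.2,"gripper":1},
    {"rx":0,"ry":-0.002,"rz":0,"x":1.5,"y":5.0,"z":19.0,"gripper":1}
  ]
}}

```text
clock: 2.57
position: [0.4878, 0.1881, 0.2119]
tool_rot: [-1.571, -0.0, -0.115]
force: [0.6, -1.0, 0.2]
grip_width: 0.0853
```

```bash
python3 go.py .517 .3378 .11 -1.683
```

```text
t 2.57 p [0.4878 0.1881 0.2119] rot [-1.5708e+00 -4.0000e-04 -1.1540e-01] F [ 0.59 -0.98  0.25] w 0.0853
  xyz cm [ 1.17 10.19 15.21] r [-0.     -0.0032  0.0004]
```

Emit:
{"name": "arm_command", "arguments": {
  "moves": [
    {"rx":0,"ry":-0.003,"rz":0,"x":0.3,"y":2.0,"z":3.4,"gripper":1},
    {"rx":0,"ry":-0.003,"rz":0,"x":0.6,"y":4.2,"z":6.8,"gripper":1},
    {"rx":0,"ry":-0.003,"rz":0,"x":0.8,"y":6.4,"z":10.2,"gripper":1},
    {"rx":0,"ry":-0.003,"rz":0,"x":1.1,"y":8.6,"z":13.2,"gripper":1},
    {"rx":0,"ry":-0.003,"rz":0,"x":1.17,"y":10.2,"z":15.2,"gripper":1}
  ]
}}

```text
clock: 2.98
position: [0.5162, 0.3388, 0.1082]
tool_rot: [-1.571, 0.001, -0.11]
force: [-1.5, -0.9, 1.0]
grip_width: 0.0855
```

```bash
python3 go.py .517 .3378 .027 -1.683
python3 - <<'E'
from h import *
for n in ['top','scene']:
    im,d=bot.grab_frame(n); np.savez(f'g_{n}.npz',im=im,d=d)
im=np.load('g_scene.npz')['im'][100:190,250:370]; cv2.imwrite('pics/g1.png',cv2.resize(im[...,::-1],None,fx=6,fy=6))
E
```

```text
t 2.98 p [0.5162 0.3388 0.1082] rot [-1.5706e+00  1.1000e-03 -1.1030e-01] F [-1.49 -0.95  0.95] w 0.0855
  xyz cm [ 0.1   8.12 -0.1 ] r [-0.0002  0.0019 -0.0011]
```

View pics/g1.png

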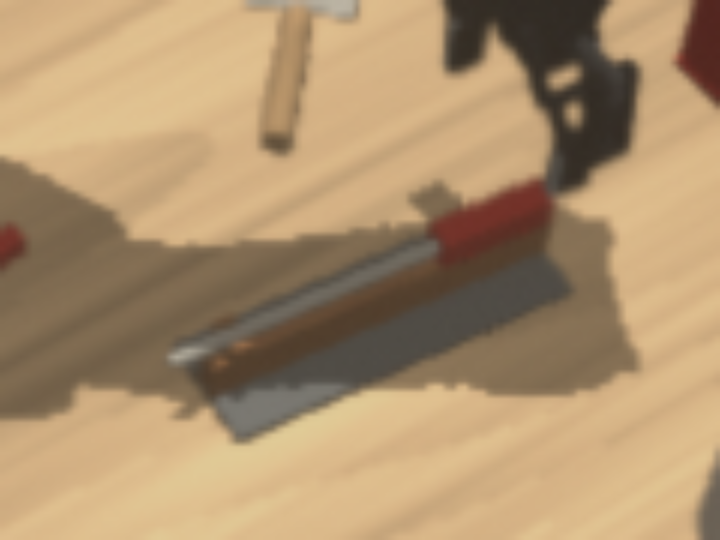

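Emit:
{"name": "arm_command", "arguments": {
  "moves": [
    {"rx":0,"ry":0.002,"rz":0,"x":0.1,"y":2.5,"z":-0.1,"gripper":1},
    {"rx":0,"ry":0.002,"rz":0,"x":0.1,"y":5.0,"z":-0.1,"gripper":1},
    {"rx":0,"ry":0.002,"rz":0,"x":0.1,"y":7.0,"z":-0.1,"gripper":1},
    {"rx":0,"ry":0.002,"rz":0,"x":0.1,"y":8.1,"z":-0.1,"gripper":1},
    {"rx":0,"ry":0.002,"rz":0,"x":0.1,"y":8.1,"z":-0.1,"gripper":1}
  ]
}}

```text
clock: 3.5
position: [0.5169, 0.3337, 0.0276]
tool_rot: [-1.573, 0.002, -0.114]
force: [-1.0, -0.7, 0.5]
grip_width: 0.0859
```

```bash
python3 go.py .517 .3378 .027 -1.683
```

```text
t 3.5 p [0.5169 0.3337 0.0276] rot [-1.5728  0.002  -0.1143] F [-1.02 -0.67  0.51] w 0.0859
  xyz cm [-0.04  0.06  0.4 ] r [ 0.002  -0.0021 -0.002 ]
```

Emit:
{"name": "arm_command", "arguments": {
  "moves": [
    {"rx":0,"ry":0,"rz":0,"x":0,"y":0,"z":0.0,"gripper":0.3},
    {"rx":0,"ry":0,"rz":0,"x":0,"y":0,"z":0.0,"gripper":-0.1}
  ],
  "squeeze": 25
}}

```text
clock: 3.67
position: [0.5183, 0.3351, 0.0307]
tool_rot: [-1.57, -0.001, -0.114]
force: [0.2, 0.3, 0.7]
grip_width: 0.0641
```

```bash
python3 go.py .517 .3378 .027 -1.683
```

```text
t 3.67 p [0.5183 0.3351 0.0307] rot [-1.5697e+00 -1.3000e-03 -1.1430e-01] F [0.18 0.29 0.67] w 0.0641
  xyz cm [-0.16  0.37  0.25] r [-0.0011 -0.0021  0.0013]
```

Emit:
{"name": "arm_command", "arguments": {
  "moves": [
    {"rx":0,"ry":0,"rz":0,"x":0,"y":0,"z":0.0,"gripper":-0.1},
    {"rx":0,"ry":0,"rz":0,"x":0,"y":0,"z":0.0,"gripper":-0.1}
  ]
}}

```text
clock: 3.83
position: [0.5182, 0.3351, 0.0304]
tool_rot: [-1.57, -0.001, -0.114]
force: [0.4, -0.3, 0.1]
grip_width: 0.039
```

```bash
python3 go.py .517 .3378 .027 -1.683
```

```text
t 3.83 p [0.5182 0.3351 0.0304] rot [-1.5698e+00 -1.2000e-03 -1.1430e-01] F [ 0.39 -0.27  0.1 ] w 0.039
  xyz cm [-0.15  0.34  0.26] r [-0.001  -0.0021  0.0013]
```

Emit:
{"name": "arm_command", "arguments": {
  "moves": [
    {"rx":0,"ry":0,"rz":0,"x":0,"y":0,"z":0.0,"gripper":-0.1}
  ]
}}

```text
clock: 3.92
position: [0.518, 0.3349, 0.0301]
tool_rot: [-1.57, -0.001, -0.114]
force: [0.5, -0.1, -0.6]
grip_width: 0.0386
```

```bash
python3 go.py .517 .3378 .027 -1.683
```

```text
t 3.92 p [0.518  0.3349 0.0301] rot [-1.5702e+00 -9.0000e-04 -1.1430e-01] F [ 0.55 -0.06 -0.62] w 0.0386
  xyz cm [-0.13  0.31  0.28] r [-0.0006 -0.0021  0.0009]
```

Emit:
{"name": "arm_command", "arguments": {
  "moves": [
    {"rx":0,"ry":-0.002,"rz":0,"x":-0.13,"y":0.3,"z":0.28,"gripper":-0.1},
    {"rx":0,"ry":-0.002,"rz":0,"x":-0.13,"y":0.3,"z":0.28,"gripper":-0.1},
    {"rx":0,"ry":-0.002,"rz":0,"x":-0.13,"y":0.3,"z":0.28,"gripper":-0.3},
    {"rx":0,"ry":-0.002,"rz":0,"x":-0.13,"y":0.3,"z":0.28,"gripper":-1},
    {"rx":0,"ry":-0.002,"rz":0,"x":-0.13,"y":0.3,"z":0.28,"gripper":-1}
  ],
  "squeeze": 25
}}

```text
clock: 4.33
position: [0.5166, 0.3378, 0.0263]
tool_rot: [-1.571, -0.0, -0.112]
force: [1.1, 1.0, -0.5]
grip_width: 0.0195
```

Emit:
{"name": "arm_command", "arguments": {
  "moves": [
    {"rx":0,"ry":0,"rz":0,"x":0,"y":0,"z":0,"gripper":-1},
    {"rx":0,"ry":0,"rz":0,"x":0,"y":0,"z":0,"gripper":-1}
  ]
}}

```text
clock: 4.5
position: [0.5166, 0.3378, 0.0263]
tool_rot: [-1.571, 0.0, -0.112]
force: [-0.7, 0.6, -0.3]
grip_width: 0.0198
```

```bash
python3 go.py .517 .3378 .027 -1.683
```

```text
t 4.5 p [0.5166 0.3378 0.0263] rot [-1.5707  0.     -0.112 ] F [-0.69  0.61 -0.28] w 0.0198
  xyz cm [ 0.04 -0.07  0.01] r [-0.0001  0.0002 -0.    ]
```

Emit:
{"name": "arm_command", "arguments": {
  "moves": [
    {"rx":0,"ry":0,"rz":0,"x":0,"y":0,"z":0,"gripper":-1},
    {"rx":0,"ry":0,"rz":0,"x":0,"y":-0.5,"z":0,"gripper":-1},
    {"rx":0,"ry":0,"rz":0,"x":0,"y":-2,"z":0,"gripper":-1},
    {"rx":0,"ry":0,"rz":0,"x":0,"y":-4.5,"z":0,"gripper":-1},
    {"rx":0,"ry":0,"rz":0,"x":0,"y":-7,"z":0,"gripper":-1}
  ],
  "squeeze": 70
}}

```text
clock: 4.92
position: [0.5162, 0.3376, 0.0978]
tool_rot: [-1.571, 0.001, -0.112]
force: [1.4, 0.2, -0.4]
grip_width: 0.0193
```

```bash
python3 go.py .5706 .2362 .1 -1.3755
```

```text
t 4.92 p [0.5162 0.3376 0.0978] rot [-1.5713e+00  8.0000e-04 -1.1180e-01] F [ 1.4   0.2  -0.37] w 0.0193
  xyz cm [ 6.53 -0.22 -9.47] r [ 3.000e-04 -3.071e-01 -9.000e-04]
```

Emit:
{"name": "arm_command", "arguments": {
  "moves": [
    {"rx":0,"ry":-0.04,"rz":0,"x":1.0,"y":-0.2,"z":-1.5,"gripper":-1},
    {"rx":0,"ry":-0.12,"rz":0,"x":2.6,"y":-0.2,"z":-3.8,"gripper":-1},
    {"rx":0,"ry":-0.2,"rz":0,"x":4.2,"y":-0.2,"z":-6.0,"gripper":-1},
    {"rx":0,"ry":-0.27,"rz":0,"x":5.6,"y":-0.2,"z":-8.2,"gripper":-1},
    {"rx":0,"ry":-0.307,"rz":0,"x":6.5,"y":-0.2,"z":-9.5,"gripper":-1}
  ]
}}

```text
clock: 5.33
position: [0.5721, 0.2329, 0.0995]
tool_rot: [-1.572, -0.001, 0.197]
force: [-0.6, -0.1, -1.6]
grip_width: 0.019
```

```bash
python3 go.py .5706 .2362 .0623 -1.3755
```

```text
t 5.33 p [0.5721 0.2329 0.0995] rot [-1.5721e+00 -8.0000e-04  1.9670e-01] F [-0.57 -0.12 -1.57] w 0.019
  xyz cm [-0.09  3.72  0.36] r [0.0014 0.0014 0.0008]
```

Emit:
{"name": "arm_command", "arguments": {
  "moves": [
    {"rx":0.001,"ry":0.001,"rz":0,"x":-0.1,"y":1.5,"z":0.3,"gripper":-1},
    {"rx":0.001,"ry":0.001,"rz":0,"x":-0.1,"y":3.0,"z":0.3,"gripper":-1},
    {"rx":0.001,"ry":0.001,"rz":0,"x":-0.1,"y":3.7,"z":0.3,"gripper":-1},
    {"rx":0.001,"ry":0.001,"rz":0,"x":-0.1,"y":3.7,"z":0.3,"gripper":-1},
    {"rx":0.001,"ry":0.001,"rz":0,"x":-0.1,"y":3.7,"z":0.3,"gripper":-1}
  ]
}}

```text
clock: 5.75
position: [0.5685, 0.2396, 0.0613]
tool_rot: [-1.57, 0.001, 0.195]
force: [-0.4, -0.6, -0.9]
grip_width: 0.019
```

```bash
python3 go.py .5706 .2362 .0623 -1.3755
python3 - <<'E'
from h import *
for n,r in [('top',(170,150,300,215)),('scene',(240,120,345,240))]:
    im,d=bot.grab_frame(n); np.savez(f'i_{n}.npz',im=im,d=d)
    x0,y0,x1,y1=r; cv2.imwrite(f'pics/i_{n}.png',cv2.resize(im[y0:y1,x0:x1,::-1],None,fx=5,fy=5,interpolation=cv2.INTER_CUBIC))
E
python3 go.py .5706 .2362 .0623 -1.3755
```

```text
t 5.75 p [0.5685 0.2396 0.0613] rot [-1.5697e+00  7.0000e-04  1.9510e-01] F [-0.35 -0.64 -0.94] w 0.019
  xyz cm [ 0.14 -0.1  -0.37] r [-0.0011 -0.0002 -0.0007]
t 5.85 p [0.5691 0.2395 0.0619] rot [-1.5696e+00 -5.0000e-04  1.9470e-01] F [ 0.28 -0.26 -0.62] w 0.0187
  xyz cm [ 0.09 -0.04 -0.36] r [-0.0012 -0.0006  0.0005]
```

View pics/i_top.png

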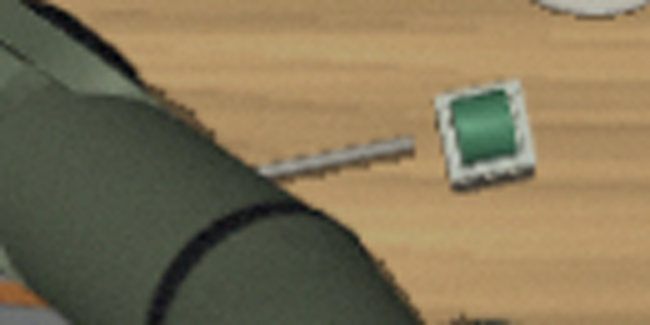

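View pics/i_scene.png

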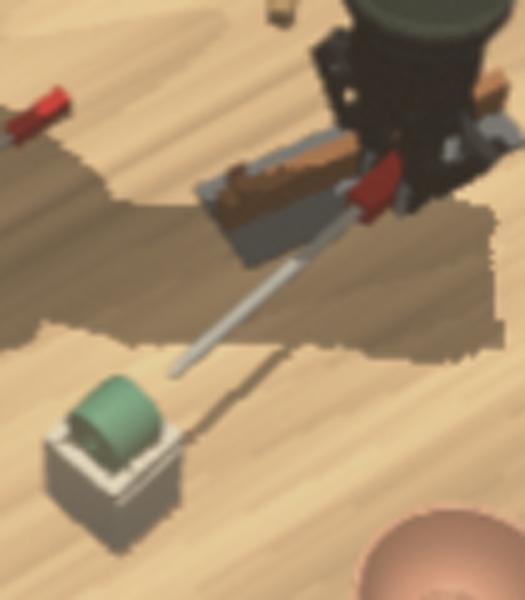

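```bash
cat > run3.py <<'E'
from fit import *
from scipy.spatial.transform import Rotation as R
import sys
# p: lateral at tip, z at tip, yaw, along of tip
yaw0=-1.3755
pos=np.array([.5691,.2395,.0619]); Rc=R.from_euler('xyz',[-1.5696,-.0005,.1947]).as_matrix()
u=-Rc[:,2]; A=pos-Rc[:,1]*.0197; tip=A+.195*u
print('pred tip',tip.round(4),'yaw',np.arctan2(u[1],u[0]).round(4),'pitch',u[2].round(4))
C=np.array([.6168,.0027,.082]); 
def shaft(p,n,L=.075):
    dl,dz,dyaw,da,pit=p
    t=np.array([tip[0],tip[1]]); y=np.arctan2(u[1],u[0])+dyaw
    ux=np.array([np.cos(y),np.sin(y)]); lat=np.array([-ux[1],ux[0]])
    T=t+dl*lat+da*ux
    V=cyl(-L,-.008,.0045,.0045,0); V2=cyl(-.008,0,.0045,.0025,0)
    out=[]
    for v in (V,V2):
        w=place(v,T[0],T[1],y); w[:,2]+=tip[2]+dz+v[:,0]*pit; out.append((1,w))
    return out
IM={n:np.load(f'i_{n}.npz')['im'] for n in ['top','scene']}
RT={'top':(231,174,258,186),'scene':(270,176,292,200)}
f=lambda p,n:shaft([p[0],0,p[1],p[2],0],n)
for c in ['top','scene']:
    r=fit({c:IM[c]},f,RT,2,[0,0,0],[.003,.03,.003]); print(c,'lat,yaw,along',r[0].round(4),r[1])
RG={'top':(252,160,286,196),'scene':(244,190,288,236)}
for cs in (['top'],['scene'],['top','scene']):
    r=fit({c:IM[c] for c in cs},collar_layers,RG,9,[.616,.004,-1.38,0],[.004,.004,.08,.003]); print('green',cs,r[0].round(4),r[1])
# brown-like independent: collar only fit without cradle
E
python3 run3.py
```

```text
pred tip [0.6068 0.0482 0.0814] yaw -1.3761 pitch -0.0012
top lat,yaw,along [-0.0045  0.0043 -0.0026] 177.6124231676994
scene lat,yaw,along [-0.0109 -0.3784  0.06  ] 914.8378503404756
green ['top'] [ 6.1670e-01  5.1000e-03 -1.3682e+00 -1.1000e-03] 135.71610867039246
green ['scene'] [ 6.159e-01  2.500e-03 -1.374e+00 -1.200e-03] 200.0075441903345
green ['top', 'scene'] [ 0.6165  0.0031 -1.3804 -0.0021] 376.2285712672826
```

```bash
cat > ov.py <<'E'
from run3 import *
for n,r,k in [('top',(225,155,290,200),11),('scene',(240,170,300,236),9)]:
    x0,y0,x1,y1=r; v=cv2.resize(IM[n][y0:y1,x0:x1,::-1],None,fx=k,fy=k,interpolation=cv2.INTER_NEAREST).copy()
    for V,col in [(np.array([tip-.09*u,tip]),(0,0,255)),(np.array([C-u*.02,C+u*.02]),(255,0,255))]:
        q=((proj(n,V)+.5-[x0,y0])*k).astype(int); cv2.line(v,tuple(map(int,q[0])),tuple(map(int,q[1])),col,1)
    cv2.imwrite(f'pics/ov_{n}.png',v)
E
python3 ov.py >/dev/null
```

```text
(no output)
```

View pics/ov_top.png

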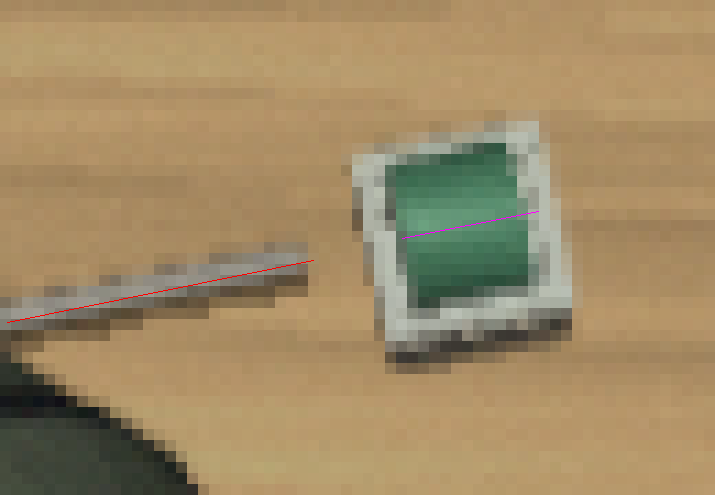

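View pics/ov_scene.png

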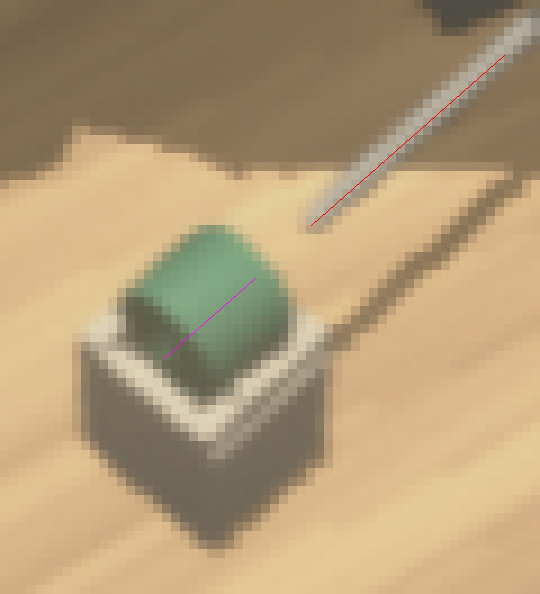

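```bash
cat > prof.py <<'E'
from run3 import *
for n,im0 in [('top',IM['top']),('scene',IM['scene'])]:
  for (a,b) in [(.012,.04),(.04,.07)]:
    acc=[]
    offs=np.arange(-4,4.01,.5)
    q=proj(n,np.array([tip-b*u,tip-a*u])); d=(q[1]-q[0]); d/=np.linalg.norm(d); nn=np.array([-d[1],d[0]])
    # shaft width in px
    for s in np.linspace(a,b,30):
        c=proj(n,tip-s*u)[0]; pts=c+offs[:,None]*nn
        acc.append(cv2.remap(im0.astype(np.float32),pts[None,:,0].astype(np.float32),pts[None,:,1].astype(np.float32),cv2.INTER_LINEAR)[0])
    m=np.mean(acc,0); print(n,a,b,'nn',nn.round(2)); print(np.c_[offs,m].round(0 if 0 else 1).tolist())
lat=np.array([-u[1],u[0],0]);
for n in ['top','scene']:
    q=proj(n,np.array([tip,tip+.01*lat,tip+[0,0,.01],tip+.01*u])); d=proj(n,np.array([tip-.07*u,tip-.01*u])); d=d[1]-d[0]; d/=np.linalg.norm(d); nn=np.array([-d[1],d[0]])
    print(n,'px per 10mm along nn: lat',(q[1]-q[0])@nn,'z',(q[2]-q[0])@nn,'along',(q[3]-q[0])@nn)
E
python3 prof.py
```

```text
pred tip [0.6068 0.0482 0.0814] yaw -1.3761 pitch -0.0012
top lat,yaw,along [-0.0045  0.0043 -0.0026] 177.6124231676994
scene lat,yaw,along [-0.0109 -0.3784  0.06  ] 914.8378503404756
green ['top'] [ 6.1670e-01  5.1000e-03 -1.3682e+00 -1.1000e-03] 135.71610867039246
green ['scene'] [ 6.159e-01  2.500e-03 -1.374e+00 -1.200e-03] 200.0075441903345
green ['top', 'scene'] [ 0.6165  0.0031 -1.3804 -0.0021] 376.2285712672826
top 0.012 0.04 nn [0.2  0.98]
[[-4.0, 166.7, 137.8, 96.4], [-3.5, 166.4, 137.3, 95.9], [-3.0, 162.6, 134.4, 95.2], [-2.5, 155.3, 130.6, 96.8], [-2.0, 145.6, 127.6, 102.5], [-1.5, 139.8, 129.8, 113.7], [-1.0, 142.6, 137.8, 127.0], [-0.5, 144.9, 141.6, 131.8], [0.0, 135.7, 131.7, 121.5], [0.5, 117.7, 111.7, 100.1], [1.0, 103.4, 93.0, 77.4], [1.5, 102.0, 86.5, 64.4], [2.0, 115.1, 95.3, 66.7], [2.5, 134.6, 111.3, 77.2], [3.0, 156.3, 129.6, 90.1], [3.5, 173.0, 143.7, 100.4], [4.0, 177.3, 147.0, 103.1]]
top 0.04 0.07 nn [0.2  0.98]
[[-4.0, 169.6, 140.1, 98.0], [-3.5, 168.8, 139.3, 97.4], [-3.0, 165.2, 136.7, 96.7], [-2.5, 158.2, 133.0, 98.3], [-2.0, 147.8, 129.6, 103.7], [-1.
[... 851 characters left out ...]
.04 0.07 nn [-0.66 -0.75]
[[-4.0, 154.6, 130.1, 98.1], [-3.5, 149.6, 125.9, 95.0], [-3.0, 144.7, 121.8, 91.9], [-2.5, 139.9, 118.0, 89.8], [-2.0, 135.0, 115.3, 90.0], [-1.5, 132.5, 116.5, 95.2], [-1.0, 137.5, 125.8, 108.4], [-0.5, 150.5, 141.8, 126.5], [0.0, 166.0, 158.2, 143.3], [0.5, 176.6, 168.6, 153.0], [1.0, 177.8, 168.8, 152.1], [1.5, 169.2, 158.0, 139.6], [2.0, 156.7, 141.8, 120.7], [2.5, 147.2, 128.6, 103.9], [3.0, 143.2, 122.0, 94.6], [3.5, 142.1, 119.8, 91.0], [4.0, 142.5, 119.7, 90.2]]
top px per 10mm along nn: lat -3.1203826033258206 z -0.4306251247747637 along 0.0014766549530128954
scene px per 10mm along nn: lat -3.297969737124206 z 1.357592058112937 along 0.0014005961302084693
```

```bash
cat > prof2.py <<'E'
from fit import *
import sys
u=np.array([np.cos(-1.3755),np.sin(-1.3755),0]); lat=np.array([-u[1],u[0],0]); C=np.array([.6165,.004,.082])
print('C lat',C@lat)
for tag in ['f','i']:
  for n in ['top','scene']:
    im=np.load(f'{tag}_{n}.npz')['im'].astype(np.float32)
    cpos=cam(n)[2][:3,3]; v=cpos-C; v=v-(v@u)*u; v/=np.linalg.norm(v); w=np.cross(u,v) # tangent dir
    w=w*np.sign(w@lat)
    # cylinder edges at C+-.022*w ; shift scale
    q0=proj(n,np.array([C-.01*u,C+.01*u])); d=q0[1]-q0[0]; d/=np.linalg.norm(d); nn=np.array([-d[1],d[0]])
    for sg in (-1,1):
        offs=np.arange(-4,4.01,.5); acc=[]
        for s in np.linspace(-.011,.011,20):
            c=proj(n,C+s*u+sg*.022*w)[0]; o=proj(n,C+s*u+sg*.023*w)[0]-c; sc=np.linalg.norm(o); o/=sc
            pts=c+offs[:,None]*o
            acc.append(cv2.remap(im,pts[None,:,0].astype(np.float32),pts[None,:,1].astype(np.float32),cv2.INTER_LINEAR)[0])
        m=np.mean(acc,0); g=m[:,1]/m[:,0]
        print(tag,n,'edge',sg,'px/mm',round(float(sc),3),'w',w.round(2)); print(' G/R',g.round(2)); print(' sum',m.sum(1).round(0))
E
python3 prof2.py
```

```text
C lat 0.6055566923418446
f top edge -1 px/mm 0.315 w [0.97 0.19 0.14]
 G/R [1.72 1.72 1.72 1.73 1.71 1.59 1.3  1.12 1.05 1.04 1.03 1.03 1.01 0.99
 0.97 0.94 0.9 ]
 sum [241. 231. 219. 204. 189. 184. 222. 293. 381. 461. 479. 450. 388. 321.
 256. 192. 187.]
f top edge 1 px/mm 0.315 w [0.97 0.19 0.14]
 G/R [1.63 1.68 1.71 1.71 1.72 1.73 1.66 1.42 1.17 1.06 0.99 0.92 0.87 0.84
 0.82 0.82 0.83]
 sum [287. 271. 258. 248. 236. 223. 216. 238. 313. 398. 424. 408. 396. 386.
 386. 395. 402.]
f scene edge -1 px/mm 0.361 w [ 0.91  0.18 -0.38]
 G/R [1.24 1.24 1.24 1.24 1.24 1.23 1.21 1.17 1.07 0.97 0.9  0.87 0.86 0.85
 0.84 0.84 0.84]
 sum [405. 401. 396. 391. 384. 378. 371. 371. 387. 424. 473. 513. 532. 535.
 532. 529. 528.]
f scene edge 1 px/mm 0.362 w [ 0.91  0.18 -0.38]
 G/R [1.12 1.1  1.07 1.05 1.01 0.98 0.95 0.94 0.93 0.93 0.93 0.93 0.92 0.92
 0.92 0.92 0.92]
 sum [323. 313. 304. 294. 290. 301. 338. 399. 469. 524. 544. 524. 473. 420.
 399. 410. 409.]
i top edge -1 px/mm 0.315 w [0.97 0.19 0.14]
 G/R [1.71 1.72 1.72 1.72 1.73 1.62 1.31 1.13 1.06 1.04 1.03 1.02 1.01 0.98
 0.96 0.94 0.9 ]
 sum [259. 248. 236. 222. 203. 195. 239. 318. 412. 497. 518. 488. 420. 348.
 278. 210. 204.]
i top edge 1 px/mm 0.315 w [0.97 0.19 0.14]
 G/R [1.63 1.66 1.69 1.72 1.71 1.71 1.65 1.4  1.17 1.06 0.99 0.93 0.87 0.84
 0.83 0.83 0.83]
 sum [310. 294. 279. 264. 254. 241. 233. 260. 341. 430. 459. 443. 428. 417.
 418. 427. 435.]
i scene edge -1 px/mm 0.361 w [ 0.91  0.18 -0.38]
 G/R [1.27 1.27 1.28 1.28 1.27 1.27 1.25 1.19 1.09 0.98 0.91 0.88 0.87 0.87
 0.86 0.86 0.86]
 sum [423. 419. 413. 407. 401. 393. 386. 385. 403. 444. 497. 538. 557. 561.
 558. 554. 553.]
i scene edge 1 px/mm 0.362 w [ 0.91  0.18 -0.38]
 G/R [1.15 1.13 1.1  1.07 1.04 1.   0.96 0.94 0.94 0.94 0.94 0.93 0.93 0.92
 0.92 0.92 0.92]
 sum [334. 323. 312. 301. 297. 310. 352. 419. 494. 553. 575. 555. 499. 442.
 420. 431. 431.]
```

Emit:
{"name": "arm_command", "arguments": {
  "moves": [
    {"rx":-0.001,"ry":0,"rz":0,"x":0.11,"y":-0.04,"z":0,"gripper":-1},
    {"rx":-0.001,"ry":0,"rz":0,"x":0.11,"y":-0.04,"z":0,"gripper":-1},
    {"rx":-0.001,"ry":0,"rz":0,"x":0.11,"y":-0.04,"z":-0.5,"gripper":-1},
    {"rx":-0.001,"ry":0,"rz":0,"x":0.11,"y":-0.04,"z":-1.2,"gripper":-1},
    {"rx":-0.001,"ry":0,"rz":0,"x":0.11,"y":-0.04,"z":-1.8,"gripper":-1}
  ]
}}

```text
clock: 6.27
position: [0.5738, 0.2204, 0.0617]
tool_rot: [-1.571, -0.0, 0.194]
force: [-0.2, -0.3, -1.3]
grip_width: 0.019
```

```bash
cat > ln.py <<'E'
# residual to the threading/insertion line: args latcoord z byaw ; prints needed tool shift and tip position along u
import sys
from go import *
l,z,by=[float(v) for v in sys.argv[1:4]]; tilt=float(sys.argv[4]) if len(sys.argv)>4 else 0
def line():
    o=bot.observe(); p=np.array(o['position']); Rc=R.from_euler('xyz',o['tool_rot']); M=Rc.as_matrix()
    u=np.array([np.cos(by),np.sin(by),0]); lat=np.array([-u[1],u[0],0]); tipp=p-M[:,1]*.0197-M[:,2]*.195
    print('t',round(o['clock'],2),'tip lat err mm',((l-tipp@lat)*1e3).round(2),'z err',((z-tipp[2])*1e3).round(2),'tip along',(tipp@u).round(4),'rv',(Rc.inv()*Rt(by,tilt)).as_rotvec().round(4),'grip lat err',((l-(p@lat))*1e3).round(2),
     'F u/lat/z',np.round([o['force']@u,o['force']@lat,o['force'][2]],2),'w',round(o['grip_width'],4))
line()
E
python3 ln.py .6057 .082 -1.3755; python3 - <<'E'
from h import *
bot.grab_frame('top')
E
python3 ln.py .6057 .082 -1.3755
```

```text
t 6.27 tip lat err mm 0.32 z err 0.48 tip along 0.0902 rv [ 0.0004 -0.0016  0.0001] grip lat err 0.01 F u/lat/z [ 0.28 -0.21 -1.34] w 0.019
t 6.32 tip lat err mm 0.53 z err 0.47 tip along 0.0919 rv [ 0.0013 -0.0031 -0.0002] grip lat err -0.07 F u/lat/z [ 2.35  0.8  -1.42] w 0.0186
```

Emit:
{"name": "arm_command", "arguments": {
  "moves": [
    {"rx":0,"ry":-0.002,"rz":0,"x":0.0,"y":-0.04,"z":0,"gripper":-1},
    {"rx":0,"ry":-0.002,"rz":0,"x":0.0,"y":-0.04,"z":-0.4,"gripper":-1},
    {"rx":0,"ry":-0.002,"rz":0,"x":0.0,"y":-0.04,"z":-0.8,"gripper":-1},
    {"rx":0,"ry":-0.002,"rz":0,"x":0.0,"y":-0.04,"z":-1.2,"gripper":-1}
  ]
}}

```text
clock: 6.65
position: [0.5759, 0.2093, 0.0621]
tool_rot: [-1.571, 0.0, 0.196]
force: [-0.3, -0.2, -1.5]
grip_width: 0.0192
```

```bash
python3 ln.py .6057 .082 -1.3755;  python3 - <<'E'
from h import *
for n,r in [('top',(220,150,300,210)),('scene',(235,160,320,240))]:
    im,d=bot.grab_frame(n); np.savez(f'j_{n}.npz',im=im,d=d)
    x0,y0,x1,y1=r; cv2.imwrite(f'pics/j_{n}.png',cv2.resize(im[y0:y1,x0:x1,::-1],None,fx=7,fy=7,interpolation=cv2.INTER_CUBIC))
E
python3 ln.py .6057 .082 -1.3755
```

```text
t 6.65 tip lat err mm -0.08 z err 0.24 tip along 0.1014 rv [-0.      0.0009 -0.    ] grip lat err 0.09 F u/lat/z [ 0.13 -0.32 -1.49] w 0.0192
t 6.75 tip lat err mm 0.07 z err 0.19 tip along 0.1021 rv [ 0.0005 -0.0003 -0.0001] grip lat err 0.02 F u/lat/z [-0.46 -0.43 -0.72] w 0.0191
```

View pics/j_top.png

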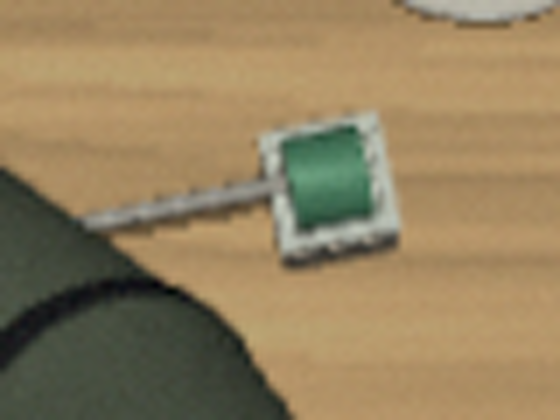

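View pics/j_scene.png

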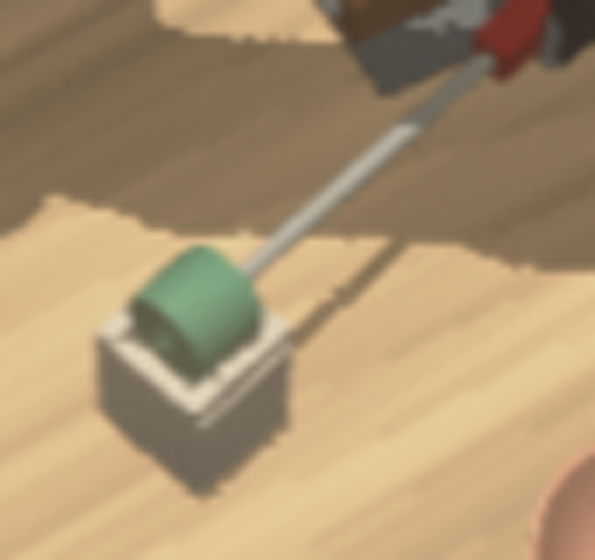

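The tip stands at the green collar's bore (top crop, 280,185), lined up with its centre, and there is no force. I'll feed it in slowly.

Emit:
{"name": "arm_command", "arguments": {
  "moves": [
    {"rx":0,"ry":0,"rz":0,"x":0.0,"y":-0.02,"z":-0.3,"gripper":-1},
    {"rx":0,"ry":0,"rz":0,"x":0.0,"y":-0.02,"z":-0.6,"gripper":-1},
    {"rx":0,"ry":0,"rz":0,"x":0.0,"y":-0.02,"z":-0.9,"gripper":-1},
    {"rx":0,"ry":0,"rz":0,"x":0.0,"y":-0.02,"z":-1.2,"gripper":-1}
  ]
}}

```text
clock: 7.08
position: [0.5783, 0.1976, 0.0623]
tool_rot: [-1.571, -0.0, 0.196]
force: [-0.6, 1.1, -1.2]
grip_width: 0.019
```

```bash
python3 ln.py .6057 .082 -1.3755
```

```text
t 7.08 tip lat err mm -0.09 z err 0.01 tip along 0.1134 rv [-0.      0.0007  0.    ] grip lat err 0.04 F u/lat/z [-1.2  -0.36 -1.18] w 0.019
```

Emit:
{"name": "arm_command", "arguments": {
  "moves": [
    {"rx":0,"ry":0,"rz":0,"x":0.0,"y":0,"z":-0.4,"gripper":-1},
    {"rx":0,"ry":0,"rz":0,"x":0.0,"y":0,"z":-0.8,"gripper":-1},
    {"rx":0,"ry":0,"rz":0,"x":0.0,"y":0,"z":-1.2,"gripper":-1},
    {"rx":0,"ry":0,"rz":0,"x":0.0,"y":0,"z":-1.6,"gripper":-1},
    {"rx":0,"ry":0,"rz":0,"x":0.0,"y":0,"z":-2.0,"gripper":-1}
  ]
}}

```text
clock: 7.5
position: [0.5822, 0.1777, 0.0623]
tool_rot: [-1.571, -0.0, 0.196]
force: [0.4, 0.5, -0.2]
grip_width: 0.0191
```

```bash
python3 ln.py .6057 .082 -1.3755;  python3 - <<'E'
from h import *
for n,r in [('top',(220,150,300,210)),('scene',(235,160,320,240))]:
    im,d=bot.grab_frame(n); np.savez(f'k_{n}.npz',im=im,d=d)
    x0,y0,x1,y1=r; cv2.imwrite(f'pics/k_{n}.png',cv2.resize(im[y0:y1,x0:x1,::-1],None,fx=7,fy=7,interpolation=cv2.INTER_CUBIC))
E
python3 ln.py .6057 .082 -1.3755
```

```text
t 7.5 tip lat err mm -0.07 z err 0.0 tip along 0.1337 rv [0.     0.0005 0.    ] grip lat err 0.03 F u/lat/z [-0.46  0.5  -0.21] w 0.0191
t 7.6 tip lat err mm 0.06 z err -0.0 tip along 0.1341 rv [ 0.0004 -0.0003 -0.0001] grip lat err 0.0 F u/lat/z [-0.35 -0.03 -1.87] w 0.0191
```

View pics/k_scene.png

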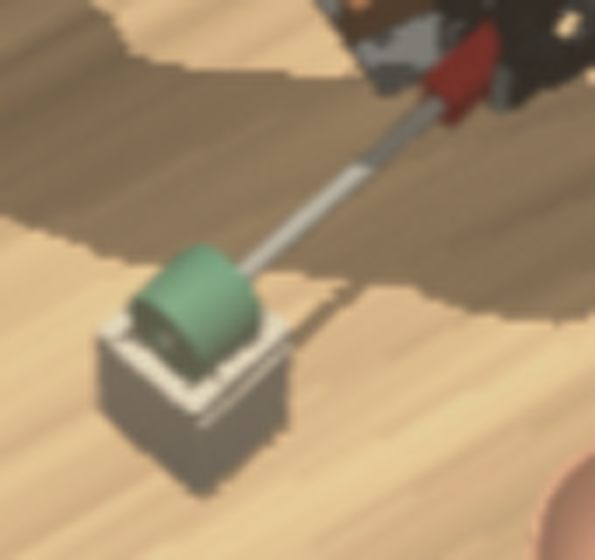

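View pics/k_top.png

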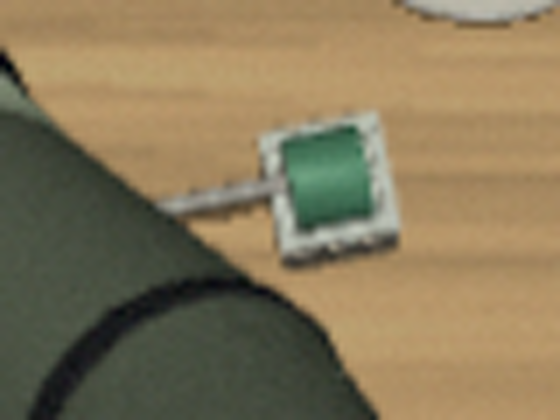

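Emit:
{"name": "arm_command", "arguments": {
  "moves": [
    {"rx":0,"ry":0,"rz":0,"x":0.0,"y":0,"z":-0.6,"gripper":-1},
    {"rx":0,"ry":0,"rz":0,"x":0.0,"y":0,"z":-1.4,"gripper":-1},
    {"rx":0,"ry":0,"rz":0,"x":0.0,"y":0,"z":-2.2,"gripper":-1},
    {"rx":0,"ry":0,"rz":0,"x":0.0,"y":0,"z":-3.0,"gripper":-1},
    {"rx":0,"ry":0,"rz":0,"x":0.0,"y":0,"z":-3.8,"gripper":-1}
  ]
}}

```text
clock: 8.02
position: [0.5898, 0.1397, 0.0623]
tool_rot: [-1.571, 0.0, 0.196]
force: [0.2, -0.7, -1.1]
grip_width: 0.0189
```

```bash
python3 ln.py .6057 .082 -1.3755
```

```text
t 8.02 tip lat err mm -0.01 z err 0.01 tip along 0.1724 rv [ 0.0002  0.0002 -0.    ] grip lat err 0.03 F u/lat/z [ 0.71  0.07 -1.12] w 0.0189
```

Emit:
{"name": "arm_command", "arguments": {
  "moves": [
    {"rx":0,"ry":0,"rz":0,"x":0.0,"y":0,"z":-0.8,"gripper":-1},
    {"rx":0,"ry":0,"rz":0,"x":0.0,"y":0,"z":-1.6,"gripper":-1},
    {"rx":0,"ry":0,"rz":0,"x":0.0,"y":0,"z":-2.4,"gripper":-1},
    {"rx":0,"ry":0,"rz":0,"x":0.0,"y":0,"z":-3.2,"gripper":-1},
    {"rx":0,"ry":0,"rz":0,"x":0.0,"y":0,"z":-4.0,"gripper":-1}
  ]
}}

```text
clock: 8.43
position: [0.5975, 0.1009, 0.0623]
tool_rot: [-1.571, -0.0, 0.196]
force: [0.3, -1.3, -0.9]
grip_width: 0.0191
```

```bash
python3 ln.py .6057 .082 -1.3755
```

```text
t 8.43 tip lat err mm -0.15 z err 0.02 tip along 0.2119 rv [-0.0001  0.0006  0.    ] grip lat err -0.03 F u/lat/z [ 1.35  0.   -0.89] w 0.0191
```

Emit:
{"name": "arm_command", "arguments": {
  "moves": [
    {"rx":0,"ry":0,"rz":0,"x":0.0,"y":0,"z":-0.8,"gripper":-1},
    {"rx":0,"ry":0,"rz":0,"x":0.0,"y":0,"z":-1.6,"gripper":-1},
    {"rx":0,"ry":0,"rz":0,"x":0.0,"y":0,"z":-2.2,"gripper":-1},
    {"rx":0,"ry":0,"rz":0,"x":0.0,"y":0,"z":-2.6,"gripper":-1},
    {"rx":0,"ry":0,"rz":0,"x":0.0,"y":0,"z":-2.6,"gripper":-1}
  ]
}}

```text
clock: 8.85
position: [0.6026, 0.0751, 0.0622]
tool_rot: [-1.571, 0.0, 0.195]
force: [-0.1, 0.1, -1.5]
grip_width: 0.0188
```

```bash
python3 ln.py .6057 .082 -1.3755;  python3 - <<'E'
from h import *
for n,r in [('top',(220,150,340,210)),('scene',(205,160,310,240))]:
    im,d=bot.grab_frame(n); np.savez(f'l_{n}.npz',im=im,d=d)
    x0,y0,x1,y1=r; cv2.imwrite(f'pics/l_{n}.png',cv2.resize(im[y0:y1,x0:x1,::-1],None,fx=6,fy=6,interpolation=cv2.INTER_CUBIC))
E
```

```text
t 8.85 tip lat err mm 0.1 z err 0.02 tip along 0.2382 rv [ 0.0003 -0.0004 -0.0001] grip lat err 0.02 F u/lat/z [-0.11 -0.09 -1.51] w 0.0188
```

View pics/l_scene.png

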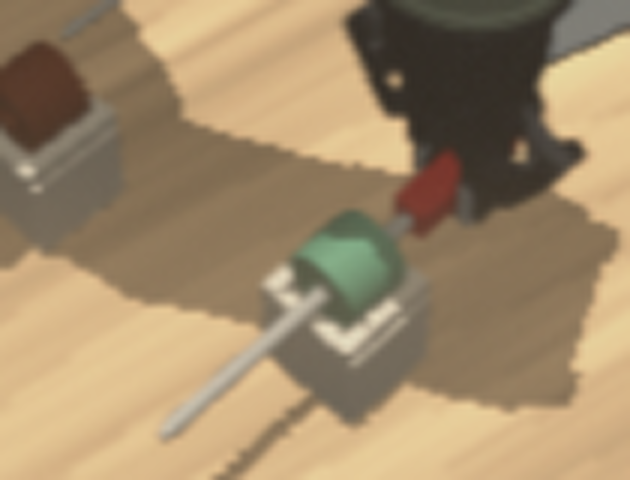

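Emit:
{"name": "arm_command", "arguments": {
  "moves": [
    {"rx":0,"ry":0,"rz":0,"x":0,"y":-0.3,"z":0,"gripper":-1},
    {"rx":0,"ry":0,"rz":0,"x":0,"y":-0.7,"z":0,"gripper":-1},
    {"rx":0,"ry":0,"rz":0,"x":0,"y":-1.4,"z":0,"gripper":-1},
    {"rx":0,"ry":0,"rz":0,"x":0,"y":-2.4,"z":0,"gripper":-1},
    {"rx":0,"ry":0,"rz":0,"x":0,"y":-3.6,"z":0,"gripper":-1}
  ]
}}

```text
clock: 9.37
position: [0.6022, 0.0764, 0.0992]
tool_rot: [-1.571, 0.0, 0.196]
force: [0.8, -1.3, -1.9]
grip_width: 0.0191
```

Emit:
{"name": "arm_command", "arguments": {
  "moves": [
    {"rx":0,"ry":0,"rz":0,"x":0,"y":-1.4,"z":0,"gripper":-1},
    {"rx":0,"ry":0,"rz":0,"x":0,"y":-2.8,"z":0,"gripper":-1},
    {"rx":0,"ry":0,"rz":0,"x":0,"y":-4.2,"z":0,"gripper":-1},
    {"rx":0,"ry":0,"rz":0,"x":0,"y":-5.4,"z":0,"gripper":-1},
    {"rx":0,"ry":0,"rz":0,"x":0,"y":-6.3,"z":0,"gripper":-1}
  ]
}}

```text
clock: 9.78
position: [0.6028, 0.0762, 0.1633]
tool_rot: [-1.571, -0.001, 0.196]
force: [0.2, 0.5, -2.1]
grip_width: 0.0188
```

```bash
python3 ln.py .6057 .182 -1.3755;  python3 - <<'E'
from h import *
for n,r in [('top',(220,150,340,230)),('scene',(205,140,315,240))]:
    im,d=bot.grab_frame(n); np.savez(f'n_{n}.npz',im=im,d=d)
    x0,y0,x1,y1=r; cv2.imwrite(f'pics/n_{n}.png',cv2.resize(im[y0:y1,x0:x1,::-1],None,fx=6,fy=6,interpolation=cv2.INTER_CUBIC))
from go import st; st()
E
```

```text
t 9.78 tip lat err mm -0.48 z err -1.02 tip along 0.2372 rv [0.0002 0.0005 0.0014] grip lat err -0.41 F u/lat/z [-0.41  0.24 -2.06] w 0.0188
{'clock': 9.8833, 'position': [0.6031, 0.0763, 0.163], 'tool_rot': [-1.571, -0.0023, 0.1957], 'force': [0.131, -0.5305, -2.0274], 'moment': [0.2, 0.0333, -0.0134], 'grip_width': 0.0192, 'qpos': [0.1952, 0.6375, -0.6227, 1.6897, 0.4396, 0.9558, -0.3965]}
```

View pics/n_scene.png

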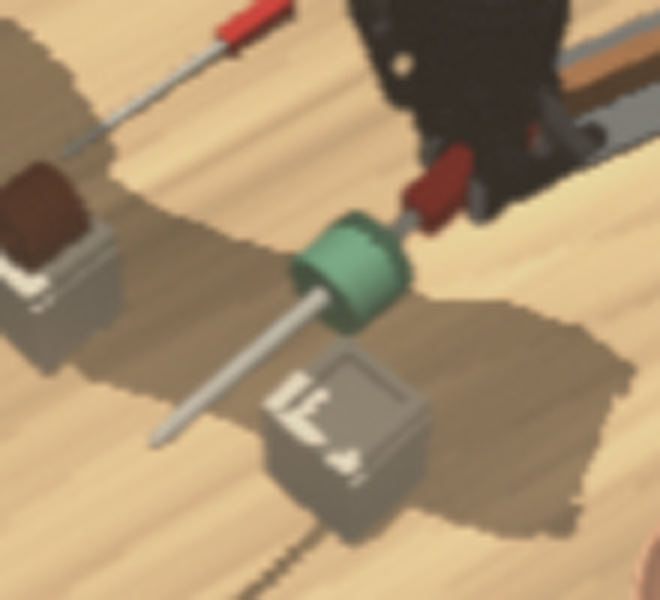

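View pics/n_top.png

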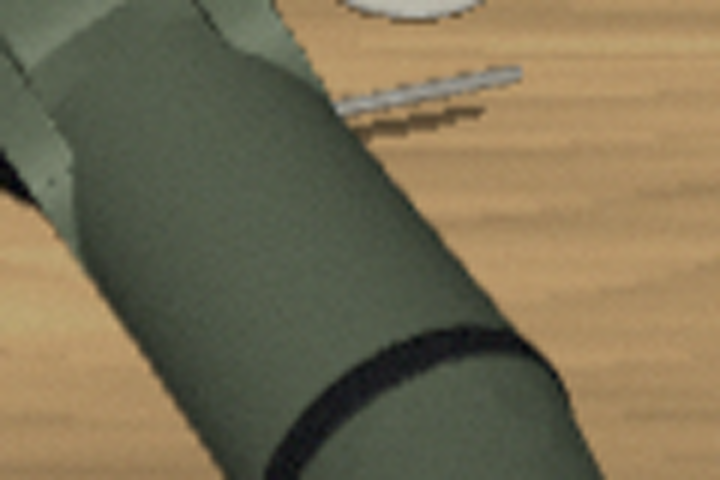

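```bash
python3 go.py .4615 -.0244 .165 -1.4275
```

```text
t 9.88 p [0.6031 0.0763 0.163 ] rot [-1.571  -0.0023  0.1957] F [ 0.13 -0.53 -2.03] w 0.0192
  xyz cm [-15.85  -0.23  -7.12] r [0.0002 0.0524 0.0023]
```

Emit:
{"name": "arm_command", "arguments": {
  "moves": [
    {"rx":0,"ry":0.0,"rz":0.002,"x":-0.6,"y":-0.1,"z":-0.2,"gripper":-1},
    {"rx":0,"ry":0.005,"rz":0.002,"x":-1.6,"y":-0.2,"z":-0.6,"gripper":-1},
    {"rx":0,"ry":0.012,"rz":0.002,"x":-3.2,"y":-0.2,"z":-1.2,"gripper":-1},
    {"rx":0,"ry":0.02,"rz":0.002,"x":-5.0,"y":-0.2,"z":-2.0,"gripper":-1},
    {"rx":0,"ry":0.028,"rz":0.002,"x":-7.0,"y":-0.2,"z":-2.9,"gripper":-1}
  ]
}}

```text
clock: 10.3
position: [0.5379, 0.0338, 0.1624]
tool_rot: [-1.57, 0.004, 0.168]
force: [0.0, 0.3, -1.6]
grip_width: 0.0191
```

Emit:
{"name": "arm_command", "arguments": {
  "moves": [
    {"rx":0,"ry":0.006,"rz":0,"x":-2.0,"y":0,"z":-0.9,"gripper":-1},
    {"rx":0,"ry":0.012,"rz":0,"x":-4.0,"y":0,"z":-1.8,"gripper":-1},
    {"rx":0,"ry":0.018,"rz":0,"x":-5.8,"y":0,"z":-2.6,"gripper":-1},
    {"rx":0,"ry":0.022,"rz":0,"x":-7.2,"y":0,"z":-3.2,"gripper":-1},
    {"rx":0,"ry":0.024,"rz":0,"x":-8.3,"y":0,"z":-3.7,"gripper":-1}
  ]
}}

```text
clock: 10.72
position: [0.4618, -0.0172, 0.1629]
tool_rot: [-1.571, 0.004, 0.143]
force: [0.0, 0.5, -2.1]
grip_width: 0.019
```

```bash
python3 go.py .4615 -.0244 .1403 -1.4275
```

```text
t 10.72 p [ 0.4618 -0.0172  0.1629] rot [-1.571   0.0038  0.1431] F [ 0.03  0.5  -2.15] w 0.019
  xyz cm [-0.13  2.26 -0.7 ] r [ 0.0002 -0.0002 -0.0038]
```

Emit:
{"name": "arm_command", "arguments": {
  "moves": [
    {"rx":0,"ry":0.0,"rz":-0.004,"x":-0.1,"y":0.4,"z":-0.1,"gripper":-1},
    {"rx":0,"ry":0,"rz":-0.004,"x":-0.1,"y":1.0,"z":-0.2,"gripper":-1},
    {"rx":0,"ry":0,"rz":-0.004,"x":-0.1,"y":1.6,"z":-0.4,"gripper":-1},
    {"rx":0,"ry":0,"rz":-0.004,"x":-0.1,"y":2.1,"z":-0.5,"gripper":-1},
    {"rx":0,"ry":0,"rz":-0.004,"x":-0.1,"y":2.26,"z":-0.6,"gripper":-1}
  ]
}}

```text
clock: 11.13
position: [0.4636, -0.0219, 0.1396]
tool_rot: [-1.57, -0.001, 0.145]
force: [-0.7, 0.7, -2.7]
grip_width: 0.019
```

Emit:
{"name": "arm_command", "arguments": {
  "moves": [
    {"rx":0,"ry":0,"rz":0,"x":0,"y":0,"z":0,"gripper":-1},
    {"rx":0,"ry":0,"rz":0,"x":0,"y":0,"z":0,"gripper":-1}
  ]
}}

```text
clock: 11.3
position: [0.4637, -0.022, 0.1407]
tool_rot: [-1.57, -0.002, 0.144]
force: [-0.1, 0.4, -1.5]
grip_width: 0.0192
```

```bash
python3 ln.py .4533 .16 -1.4275;  python3 - <<'E'
from h import *
from go import st
st()
for n,r in [('top',(300,160,400,240)),('scene',(100,140,230,240))]:
    im,d=bot.grab_frame(n); np.savez(f'o_{n}.npz',im=im,d=d)
    x0,y0,x1,y1=r; cv2.imwrite(f'pics/o_{n}.png',cv2.resize(im[y0:y1,x0:x1,::-1],None,fx=6,fy=6,interpolation=cv2.INTER_CUBIC))
st()
E
```

```text
t 11.3 tip lat err mm -2.69 z err -0.29 tip along 0.283 rv [-0.0004  0.0011  0.0017] grip lat err -2.5 F u/lat/z [-0.44 -0.   -1.52] w 0.0192
{'clock': 11.3, 'position': [0.4637, -0.022, 0.1407], 'tool_rot': [-1.5704, -0.0017, 0.1444], 'force': [-0.0649, 0.4327, -1.5207], 'moment': [0.1624, 0.0186, 0.0397], 'grip_width': 0.0192, 'qpos': [0.4158, 0.4674, -0.6344, 2.0732, 0.4144, 0.7241, -0.3389]}
{'clock': 11.4, 'position': [0.4638, -0.0221, 0.141], 'tool_rot': [-1.5708, -0.0022, 0.1443], 'force': [0.1127, -0.6053, -2.0798], 'moment': [0.1804, -0.0369, 0.0178], 'grip_width': 0.0192, 'qpos': [0.4161, 0.4667, -0.6345, 2.0733, 0.4144, 0.7242, -0.3388]}
```

View pics/o_scene.png

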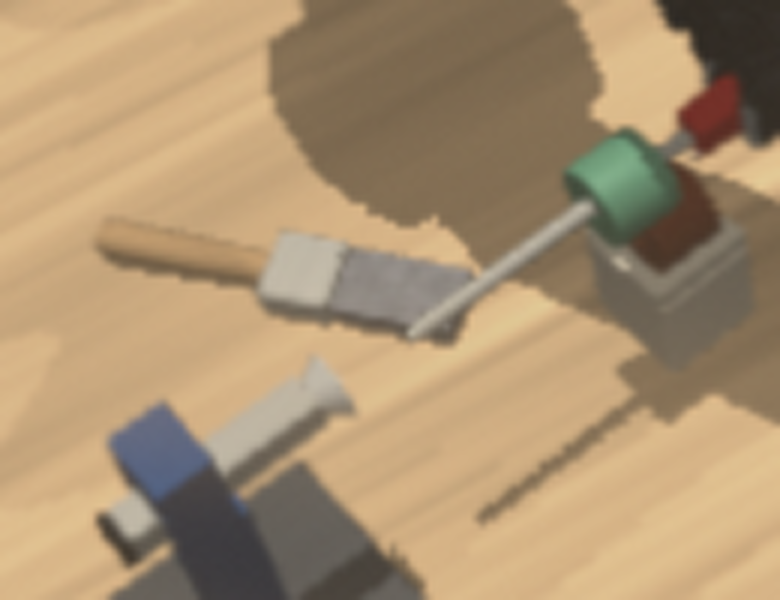

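View pics/o_top.png

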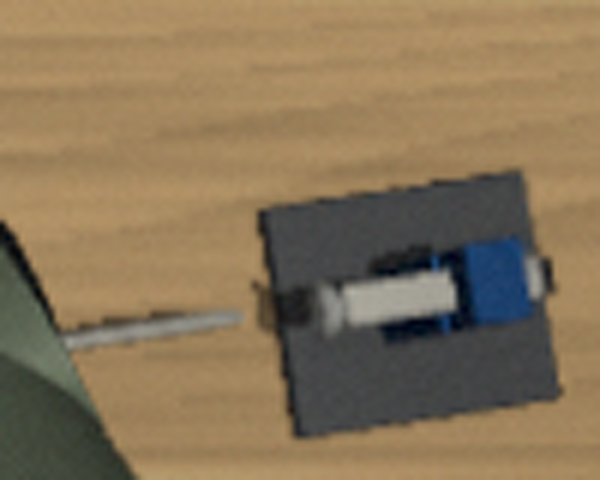

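```bash
cat > prof4.py <<'E'
from fit import *
from scipy.spatial.transform import Rotation as R
import sys
tag=sys.argv[1]; pos=np.array([float(v) for v in sys.argv[2:5]]); Rc=R.from_euler('xyz',[float(v) for v in sys.argv[5:8]]).as_matrix()
u=-Rc[:,2]; tip=pos-Rc[:,1]*.0197+.195*u
by=-1.4275; U=np.array([np.cos(by),np.sin(by),0]); LAT=np.array([-U[1],U[0],0])
print('tip',tip.round(4),'lat',(tip@LAT).round(4))
def edges(im,n,P0,P1,metric,half):
    # profile perpendicular to the projected line; metric(rgb)->scalar ; return half-level crossings
    q=proj(n,np.array([P0,P1])); d=q[1]-q[0]; d/=np.linalg.norm(d); nn=np.array([-d[1],d[0]])
    offs=np.arange(-half,half+.01,.25); acc=[]
    for s in np.linspace(0,1,60):
        c=proj(n,P0*(1-s)+P1*s)[0]; pts=(c+offs[:,None]*nn).astype(np.float32)
        acc.append(cv2.remap(im,pts[None,:,0],pts[None,:,1],cv2.INTER_LINEAR)[0])
    m=np.mean(acc,0); return offs,m,nn
def sens(n,X,nn): 
    q=proj(n,np.array([X,X+.01*LAT,X+[0,0,.01]])); return ((q[1]-q[0])@nn).round(2),((q[2]-q[0])@nn).round(2)
for n in ['top','scene']:
    im=np.load(f'{tag}_{n}.npz')['im'].astype(np.float32)
    for a,b in [(.010,.035),(.035,.06)]:
        o,m,nn=edges(im,n,tip-b*u,tip-a*u,None,5)
        r=m[:,2]/m[:,0]; print(n,'shaft',a,b,'sens lat,z px/cm',sens(n,tip,nn)); print(np.c_[o,r*100,m.sum(1)][::2].round(1).tolist())
    M=.4533*LAT+.332*U+np.array([0,0,.16])
    for a,b in [(.010,.05)]:
        o,m,nn=edges(im,n,M+a*U,M+b*U,None,7)
        print(n,'tube','sens',sens(n,M,nn)); print(np.c_[o,m.sum(1),m[:,2]/m[:,0]*100][::2].round(0).tolist())
    o,m,nn=edges(im,n,M-.010*U,M-.004*U,None,7)
    print(n,'flare'); print(np.c_[o,m.sum(1),m[:,2]/m[:,0]*100][::2].round(0).tolist())
E
python3 prof4.py o .4638 -.0221 .141 -1.5708 -.0022 .1443
```

```text
tip [ 0.4918 -0.2151  0.1607] lat 0.456
top shaft 0.01 0.035 sens lat,z px/cm (np.float64(-3.35), np.float64(-0.1))
[[-5.0, 57.9, 402.2], [-4.5, 57.8, 396.7], [-4.0, 57.6, 387.8], [-3.5, 57.5, 374.1], [-3.0, 59.4, 356.8], [-2.5, 65.3, 340.8], [-2.0, 74.8, 340.7], [-1.5, 84.7, 365.5], [-1.0, 90.3, 395.6], [-0.5, 91.3, 411.8], [0.0, 88.4, 401.6], [0.5, 80.6, 371.7], [1.0, 70.2, 351.7], [1.5, 61.6, 355.5], [2.0, 57.9, 369.0], [2.5, 57.7, 375.9], [3.0, 57.8, 376.5], [3.5, 57.9, 374.8], [4.0, 57.8, 369.9], [4.5, 57.4, 363.0], [5.0, 57.2, 358.9]]
top shaft 0.035 0.06 sens lat,z px/cm (np.float64(-3.35), np.float64(-0.1))
[[-5.0, 57.7, 394.4], [-4.5, 57.7, 382.2], [-4.0, 57.6, 358.7], [-3.5, 57.7, 322.5], [-3.0, 61.0, 275.1], [-2.5, 70.0, 250.0], [-2.0, 81.3, 285.1], [-1.5, 88.4, 344.5], [-1.0, 91.0, 391.6], [-0.5, 91.1, 414.3], [0.0, 88.3, 399.8], [0.5, 81.6, 368.9], [1.0, 70.5, 349.7], [1.5, 61.3, 350.2], [2.0, 58.4, 366.8], [2.5, 58.1, 376.8], [3.0, 58.2, 372.6], [3.5, 58.0, 365.7], [4.0, 57.7, 360.4], [4.5, 57.7, 361.9], [5.0, 57.6, 369.6]]
top tube sens (np.float64(-3.34), np.float64(-
[... 2799 characters left out ...]
528.0, 81.0], [6.0, 527.0, 77.0], [6.0, 526.0, 71.0], [6.0, 525.0, 67.0], [7.0, 525.0, 65.0]]
scene flare
[[-7.0, 517.0, 63.0], [-6.0, 519.0, 64.0], [-6.0, 509.0, 64.0], [-6.0, 485.0, 66.0], [-5.0, 453.0, 68.0], [-4.0, 420.0, 71.0], [-4.0, 397.0, 74.0], [-4.0, 386.0, 78.0], [-3.0, 391.0, 81.0], [-2.0, 406.0, 83.0], [-2.0, 426.0, 84.0], [-2.0, 447.0, 85.0], [-1.0, 468.0, 86.0], [-0.0, 487.0, 87.0], [0.0, 502.0, 87.0], [0.0, 515.0, 87.0], [1.0, 526.0, 87.0], [2.0, 536.0, 88.0], [2.0, 542.0, 87.0], [2.0, 544.0, 87.0], [3.0, 545.0, 87.0], [4.0, 544.0, 87.0], [4.0, 541.0, 87.0], [4.0, 535.0, 85.0], [5.0, 527.0, 83.0], [6.0, 520.0, 78.0], [6.0, 517.0, 73.0], [6.0, 517.0, 69.0], [7.0, 521.0, 66.0]]
```

Emit:
{"name": "arm_command", "arguments": {
  "moves": [
    {"rx":0,"ry":0.001,"rz":0.002,"x":-0.15,"y":0.05,"z":0,"gripper":-1},
    {"rx":0,"ry":0.001,"rz":0.002,"x":-0.26,"y":0.09,"z":-0.2,"gripper":-1},
    {"rx":0,"ry":0.001,"rz":0.002,"x":-0.26,"y":0.09,"z":-0.8,"gripper":-1},
    {"rx":0,"ry":0.001,"rz":0.002,"x":-0.26,"y":0.09,"z":-1.4,"gripper":-1},
    {"rx":0,"ry":0.001,"rz":0.002,"x":-0.26,"y":0.09,"z":-1.8,"gripper":-1}
  ]
}}

```text
clock: 11.82
position: [0.4637, -0.0416, 0.14]
tool_rot: [-1.571, -0.0, 0.142]
force: [-1.6, 0.7, -2.3]
grip_width: 0.0191
```

```bash
python3 ln.py .4533 .16 -1.4275
```

```text
t 11.82 tip lat err mm 0.51 z err 0.25 tip along 0.3024 rv [ 0.0004 -0.0011  0.    ] grip lat err 0.29 F u/lat/z [-0.96 -1.43 -2.34] w 0.0191
```

Emit:
{"name": "arm_command", "arguments": {
  "moves": [
    {"rx":0,"ry":0,"rz":0,"x":0,"y":0,"z":-0.1,"gripper":-1},
    {"rx":0,"ry":0,"rz":0,"x":0,"y":0,"z":-0.1,"gripper":-1}
  ]
}}

```text
clock: 11.98
position: [0.4637, -0.042, 0.1399]
tool_rot: [-1.571, 0.0, 0.142]
force: [0.5, 0.2, -2.3]
grip_width: 0.0189
```

```bash
python3 ln.py .4533 .16 -1.4275
```

```text
t 11.98 tip lat err mm 0.57 z err 0.39 tip along 0.3028 rv [ 0.     -0.0013 -0.0001] grip lat err 0.32 F u/lat/z [-0.15  0.57 -2.27] w 0.0189
```

Emit:
{"name": "arm_command", "arguments": {
  "moves": [
    {"rx":0,"ry":-0.001,"rz":0,"x":0.03,"y":-0.04,"z":-0.4,"gripper":-1},
    {"rx":0,"ry":-0.001,"rz":0,"x":0.03,"y":-0.04,"z":-0.8,"gripper":-1},
    {"rx":0,"ry":-0.001,"rz":0,"x":0.03,"y":-0.04,"z":-1.2,"gripper":-1},
    {"rx":0,"ry":-0.001,"rz":0,"x":0.03,"y":-0.04,"z":-1.6,"gripper":-1}
  ]
}}

```text
clock: 12.32
position: [0.4663, -0.0577, 0.1403]
tool_rot: [-1.571, 0.0, 0.144]
force: [0.2, -0.3, -1.9]
grip_width: 0.019
```

```bash
python3 ln.py .4533 .16 -1.4275; python3 - <<'E'
from h import *
for n,r in [('top',(320,180,400,240)),('scene',(100,170,190,240))]:
    im,d=bot.grab_frame(n); np.savez(f'q_{n}.npz',im=im,d=d)
    x0,y0,x1,y1=r; cv2.imwrite(f'pics/q_{n}.png',cv2.resize(im[y0:y1,x0:x1,::-1],None,fx=8,fy=8,interpolation=cv2.INTER_CUBIC))
E
```

```text
t 12.32 tip lat err mm -0.14 z err -0.07 tip along 0.3187 rv [ 0.0001  0.0006 -0.    ] grip lat err -0.02 F u/lat/z [ 0.31  0.11 -1.86] w 0.019
```

View pics/q_scene.png

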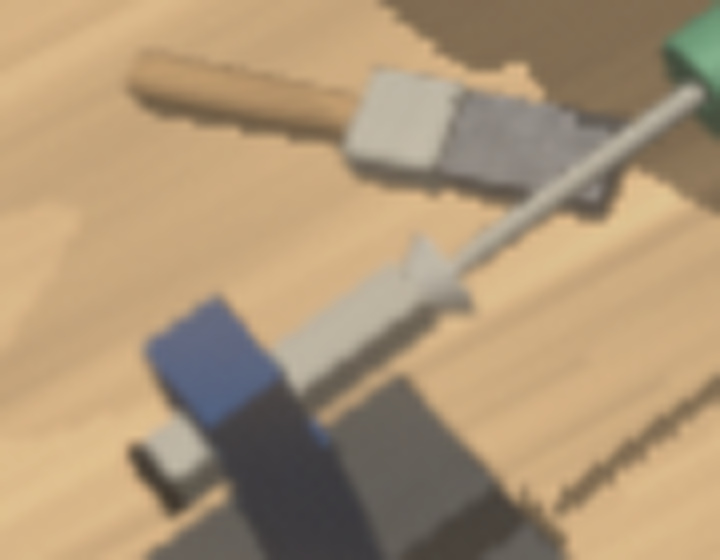

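View pics/q_top.png

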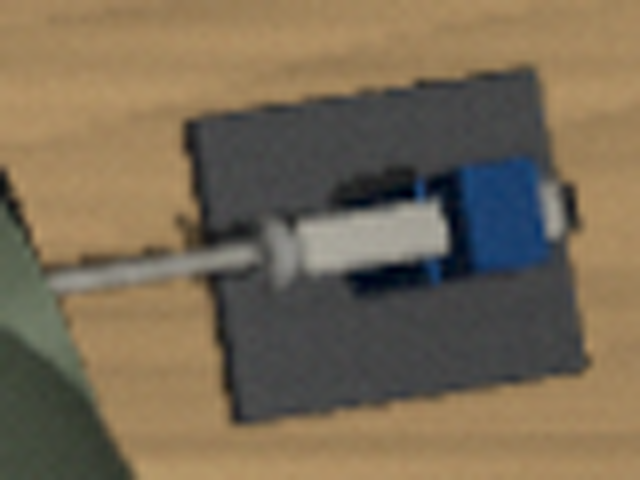

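The tip is at the flare in both views and centred, so I'll feed it slowly and watch the force.

Emit:
{"name": "arm_command", "arguments": {
  "moves": [
    {"rx":0,"ry":0,"rz":0,"x":0,"y":0,"z":-0.3,"gripper":-1},
    {"rx":0,"ry":0,"rz":0,"x":0,"y":0,"z":-0.6,"gripper":-1},
    {"rx":0,"ry":0,"rz":0,"x":0,"y":0,"z":-0.9,"gripper":-1}
  ]
}}

```text
clock: 12.67
position: [0.4676, -0.0664, 0.1403]
tool_rot: [-1.571, 0.0, 0.144]
force: [0.6, 0.4, -2.4]
grip_width: 0.0192
```

```bash
python3 ln.py .4533 .16 -1.4275
```

```text
t 12.67 tip lat err mm -0.19 z err -0.06 tip along 0.3275 rv [ 0.0001  0.0008 -0.0001] grip lat err -0.03 F u/lat/z [-0.32  0.6  -2.41] w 0.0192
```

Emit:
{"name": "arm_command", "arguments": {
  "moves": [
    {"rx":0,"ry":0,"rz":0,"x":0,"y":0,"z":-0.2,"gripper":-1},
    {"rx":0,"ry":0,"rz":0,"x":0,"y":0,"z":-0.4,"gripper":-1},
    {"rx":0,"ry":0,"rz":0,"x":0,"y":0,"z":-0.6,"gripper":-1}
  ]
}}

```text
clock: 12.92
position: [0.4685, -0.0723, 0.1403]
tool_rot: [-1.571, -0.0, 0.144]
force: [0.7, -1.0, -3.0]
grip_width: 0.0194
```

```bash
python3 ln.py .4533 .16 -1.4275
```

```text
t 12.92 tip lat err mm -0.15 z err -0.05 tip along 0.3335 rv [0.     0.0006 0.    ] grip lat err -0.04 F u/lat/z [ 1.06  0.55 -2.99] w 0.0194
```

Emit:
{"name": "arm_command", "arguments": {
  "moves": [
    {"rx":0,"ry":0,"rz":0,"x":0,"y":0,"z":-0.2,"gripper":-1},
    {"rx":0,"ry":0,"rz":0,"x":0,"y":0,"z":-0.4,"gripper":-1},
    {"rx":0,"ry":0,"rz":0,"x":0,"y":0,"z":-0.6,"gripper":-1}
  ]
}}

```text
clock: 13.17
position: [0.4693, -0.0782, 0.1404]
tool_rot: [-1.571, 0.0, 0.144]
force: [-0.9, -0.8, -1.4]
grip_width: 0.0192
```

```bash
python3 ln.py .4533 .16 -1.4275
```

```text
t 13.17 tip lat err mm -0.18 z err -0.06 tip along 0.3395 rv [ 0.      0.0007 -0.    ] grip lat err -0.05 F u/lat/z [ 0.65 -0.99 -1.41] w 0.0192
```

Emit:
{"name": "arm_command", "arguments": {
  "moves": [
    {"rx":0,"ry":0,"rz":0,"x":0,"y":0,"z":-0.2,"gripper":-1},
    {"rx":0,"ry":0,"rz":0,"x":0,"y":0,"z":-0.4,"gripper":-1},
    {"rx":0,"ry":0,"rz":0,"x":0,"y":0,"z":-0.6,"gripper":-1}
  ]
}}

```text
clock: 13.42
position: [0.4702, -0.0842, 0.1403]
tool_rot: [-1.571, 0.0, 0.144]
force: [-0.5, 0.3, -2.3]
grip_width: 0.0187
```

```bash
python3 ln.py .4533 .16 -1.4275
```

```text
t 13.42 tip lat err mm -0.19 z err -0.06 tip along 0.3455 rv [ 0.0001  0.0007 -0.    ] grip lat err -0.05 F u/lat/z [-0.4  -0.4  -2.33] w 0.0187
```

Emit:
{"name": "arm_command", "arguments": {
  "moves": [
    {"rx":0,"ry":0,"rz":0,"x":0,"y":0,"z":-0.25,"gripper":-1},
    {"rx":0,"ry":0,"rz":0,"x":0,"y":0,"z":-0.5,"gripper":-1},
    {"rx":0,"ry":0,"rz":0,"x":0,"y":0,"z":-0.75,"gripper":-1},
    {"rx":0,"ry":0,"rz":0,"x":0,"y":0,"z":-1.0,"gripper":-1},
    {"rx":0,"ry":0,"rz":0,"x":0,"y":0,"z":-1.2,"gripper":-1}
  ]
}}

```text
clock: 13.83
position: [0.4719, -0.0962, 0.1403]
tool_rot: [-1.571, 0.0, 0.144]
force: [0.5, 0.1, -2.6]
grip_width: 0.0186
```

```bash
python3 ln.py .4533 .16 -1.4275
```

```text
t 13.83 tip lat err mm -0.11 z err -0.05 tip along 0.3576 rv [ 0.0001  0.0005 -0.0001] grip lat err -0.01 F u/lat/z [ 0.01  0.46 -2.61] w 0.0186
```

Emit:
{"name": "arm_command", "arguments": {
  "moves": [
    {"rx":0,"ry":0,"rz":0,"x":0,"y":0,"z":-0.15,"gripper":-1},
    {"rx":0,"ry":0,"rz":0,"x":0,"y":0,"z":-0.3,"gripper":-1},
    {"rx":0,"ry":0,"rz":0,"x":0,"y":0,"z":-0.45,"gripper":-1}
  ]
}}

```text
clock: 14.08
position: [0.4726, -0.1004, 0.1404]
tool_rot: [-1.571, -0.0, 0.144]
force: [0.5, -0.3, -2.1]
grip_width: 0.0192
```

```bash
python3 ln.py .4533 .16 -1.4275
```

```text
t 14.08 tip lat err mm -0.22 z err -0.05 tip along 0.3619 rv [0.     0.0007 0.    ] grip lat err -0.08 F u/lat/z [ 0.33  0.44 -2.13] w 0.0192
```

Emit:
{"name": "arm_command", "arguments": {
  "moves": [
    {"rx":0,"ry":0,"rz":0,"x":0,"y":0,"z":-0.15,"gripper":-1},
    {"rx":0,"ry":0,"rz":0,"x":0,"y":0,"z":-0.3,"gripper":-1},
    {"rx":0,"ry":0,"rz":0,"x":0,"y":0,"z":-0.45,"gripper":-1}
  ]
}}

```text
clock: 14.33
position: [0.4732, -0.1049, 0.1404]
tool_rot: [-1.571, -0.0, 0.144]
force: [-0.5, -0.4, -2.3]
grip_width: 0.0188
```

```bash
python3 ln.py .4533 .16 -1.4275
```

```text
t 14.33 tip lat err mm -0.24 z err -0.06 tip along 0.3664 rv [0.     0.0008 0.    ] grip lat err -0.1 F u/lat/z [ 0.28 -0.55 -2.29] w 0.0188
```

Emit:
{"name": "arm_command", "arguments": {
  "moves": [
    {"rx":0,"ry":0,"rz":0,"x":0,"y":0,"z":-0.12,"gripper":-1},
    {"rx":0,"ry":0,"rz":0,"x":0,"y":0,"z":-0.24,"gripper":-1},
    {"rx":0,"ry":0,"rz":0,"x":0,"y":0,"z":-0.36,"gripper":-1}
  ]
}}

```text
clock: 14.58
position: [0.4737, -0.1084, 0.1403]
tool_rot: [-1.571, -0.0, 0.144]
force: [-0.3, -0.1, -2.3]
grip_width: 0.0189
```

```bash
python3 ln.py .4533 .16 -1.4275
```

```text
t 14.58 tip lat err mm -0.21 z err -0.06 tip along 0.37 rv [0.     0.0007 0.    ] grip lat err -0.08 F u/lat/z [ 0.11 -0.29 -2.31] w 0.0189
```

Emit:
{"name": "arm_command", "arguments": {
  "moves": [
    {"rx":0,"ry":0,"rz":0,"x":0,"y":0,"z":-0.14,"gripper":-1},
    {"rx":0,"ry":0,"rz":0,"x":0,"y":0,"z":-0.28,"gripper":-1},
    {"rx":0,"ry":0,"rz":0,"x":0,"y":0,"z":-0.42,"gripper":-1}
  ]
}}

```text
clock: 14.83
position: [0.4742, -0.112, 0.1403]
tool_rot: [-1.57, 0.0, 0.144]
force: [-0.9, 5.6, -1.9]
grip_width: 0.019
```

Emit:
{"name": "arm_command", "arguments": {
  "moves": [
    {"rx":0,"ry":0,"rz":0,"x":0,"y":0,"z":-0.1,"gripper":-1},
    {"rx":0,"ry":0,"rz":0,"x":0,"y":0,"z":-0.2,"gripper":-1}
  ]
}}

```text
clock: 15.0
position: [0.4745, -0.114, 0.1403]
tool_rot: [-1.57, 0.0, 0.144]
force: [-1.0, 4.4, -1.4]
grip_width: 0.0193
```

```bash
python3 ln.py .4533 .16 -1.4275
```

```text
t 15.0 tip lat err mm -0.34 z err 0.11 tip along 0.3756 rv [-0.0007  0.0012 -0.    ] grip lat err -0.11 F u/lat/z [-4.51 -0.41 -1.42] w 0.0193
```

Emit:
{"name": "arm_command", "arguments": {
  "moves": [
    {"rx":0,"ry":0,"rz":0,"x":0,"y":0,"z":-0.1,"gripper":-1},
    {"rx":0,"ry":0,"rz":0,"x":0,"y":0,"z":-0.2,"gripper":-1}
  ]
}}

```text
clock: 15.17
position: [0.4748, -0.116, 0.1403]
tool_rot: [-1.57, 0.0, 0.144]
force: [-1.0, 5.5, -2.1]
grip_width: 0.0189
```

Emit:
{"name": "arm_command", "arguments": {
  "moves": [
    {"rx":0,"ry":0,"rz":0,"x":0,"y":0,"z":-0.1,"gripper":-1}
  ]
}}

```text
clock: 15.25
position: [0.4749, -0.117, 0.1403]
tool_rot: [-1.57, 0.0, 0.144]
force: [-0.8, 4.9, -1.8]
grip_width: 0.019
```

Emit:
{"name": "arm_command", "arguments": {
  "moves": [
    {"rx":0,"ry":0,"rz":0,"x":0,"y":0,"z":-0.1,"gripper":-1}
  ]
}}

```text
clock: 15.33
position: [0.4751, -0.1179, 0.1403]
tool_rot: [-1.57, 0.0, 0.144]
force: [-1.0, 5.6, -1.4]
grip_width: 0.019
```

```bash
python3 ln.py .4533 .16 -1.4275
```

```text
t 15.33 tip lat err mm -0.29 z err 0.11 tip along 0.3796 rv [-0.0007  0.0011 -0.0001] grip lat err -0.08 F u/lat/z [-5.68 -0.24 -1.39] w 0.019
```

Emit:
{"name": "arm_command", "arguments": {
  "moves": [
    {"rx":0,"ry":0,"rz":0,"x":0,"y":0,"z":-0.06,"gripper":-1}
  ]
}}

```text
clock: 15.42
position: [0.4751, -0.1181, 0.1403]
tool_rot: [-1.57, 0.0, 0.145]
force: [-1.7, 9.8, -1.8]
grip_width: 0.0191
```

Emit:
{"name": "arm_command", "arguments": {
  "moves": [
    {"rx":0,"ry":0,"rz":0,"x":0,"y":0,"z":-0.06,"gripper":-1}
  ]
}}

```text
clock: 15.5
position: [0.4752, -0.1182, 0.1403]
tool_rot: [-1.569, 0.0, 0.145]
force: [-2.5, 13.2, -1.6]
grip_width: 0.0187
```

```bash
python3 ln.py .4533 .16 -1.4275
```

```text
t 15.5 tip lat err mm -0.46 z err 0.39 tip along 0.3799 rv [-0.0018  0.0017 -0.0002] grip lat err -0.12 F u/lat/z [-13.39  -0.58  -1.62] w 0.0187
```

Emit:
{"name": "arm_command", "arguments": {
  "moves": [
    {"rx":0,"ry":0,"rz":0,"x":0,"y":0,"z":0.08,"gripper":-1},
    {"rx":0,"ry":0,"rz":0,"x":0,"y":0,"z":0.1,"gripper":-1}
  ]
}}

```text
clock: 15.67
position: [0.4751, -0.1179, 0.1403]
tool_rot: [-1.57, 0.0, 0.145]
force: [-1.5, 5.8, -2.4]
grip_width: 0.0189
```

```bash
python3 ln.py .4533 .16 -1.4275; python3 - <<'E'
from h import *
for n,r in [('top',(290,180,400,240)),('scene',(100,130,220,240))]:
    im,d=bot.grab_frame(n); np.savez(f's_{n}.npz',im=im,d=d)
    x0,y0,x1,y1=r; cv2.imwrite(f'pics/s_{n}.png',cv2.resize(im[y0:y1,x0:x1,::-1],None,fx=5,fy=5,interpolation=cv2.INTER_CUBIC))
E
```

```text
t 15.67 tip lat err mm -0.37 z err 0.14 tip along 0.3796 rv [-0.0008  0.0014 -0.0001] grip lat err -0.1 F u/lat/z [-5.91 -0.71 -2.43] w 0.0189
```

View pics/s_scene.png

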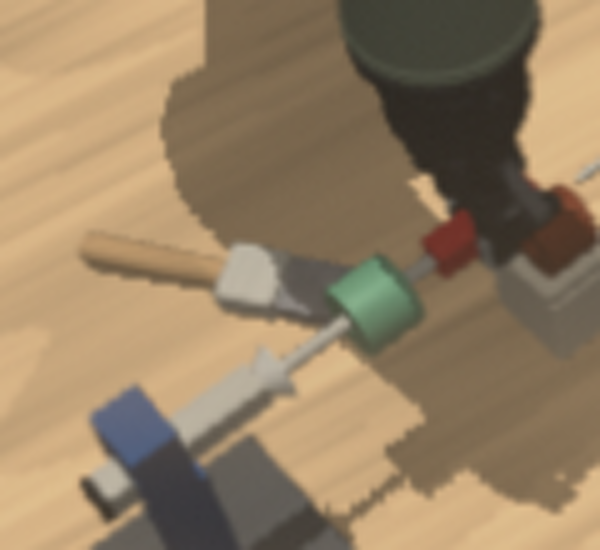

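Emit:
{"name": "arm_command", "arguments": {
  "moves": [
    {"rx":-0.008,"ry":0,"rz":0,"x":0,"y":0.13,"z":0.01,"gripper":-1},
    {"rx":-0.016,"ry":0,"rz":0,"x":0,"y":0.27,"z":0,"gripper":-1},
    {"rx":-0.024,"ry":0,"rz":0,"x":0,"y":0.4,"z":-0.01,"gripper":-1}
  ]
}}

```text
clock: 16.02
position: [0.4752, -0.1184, 0.1362]
tool_rot: [-1.595, -0.0, 0.144]
force: [-0.7, 4.4, -2.9]
grip_width: 0.0188
```

```bash
python3 ln.py .4533 .16 -1.4275; python3 -c "
from go import st;st()"
```

```text
t 16.02 tip lat err mm -0.29 z err -0.59 tip along 0.3795 rv [0.0241 0.001  0.    ] grip lat err -0.1 F u/lat/z [-4.48 -0.09 -2.87] w 0.0188
{'clock': 16.0167, 'position': [0.4752, -0.1184, 0.1362], 'tool_rot': [-1.5949, -0.0, 0.1443], 'force': [-0.7313, 4.4195, -2.8659], 'moment': [1.2227, 0.2088, -0.0246], 'grip_width': 0.0188, 'qpos': [0.5647, 0.5, -0.5969, 2.0219, 0.4471, 0.7422, -0.1672]}
```

Emit:
{"name": "arm_command", "arguments": {
  "moves": [
    {"rx":-0.008,"ry":0,"rz":0,"x":0,"y":0.14,"z":0.03,"gripper":-1},
    {"rx":-0.014,"ry":0,"rz":0,"x":0,"y":0.24,"z":0.04,"gripper":-1}
  ]
}}

```text
clock: 16.18
position: [0.4751, -0.1186, 0.1338]
tool_rot: [-1.61, 0.0, 0.144]
force: [0.1, 0.0, -2.5]
grip_width: 0.0188
```

```bash
python3 -c "
from go import st;st()"
```

```text
{'clock': 16.1833, 'position': [0.4751, -0.1186, 0.1338], 'tool_rot': [-1.6099, 0.0001, 0.144], 'force': [0.0747, 0.035, -2.5392], 'moment': [0.2463, 0.0184, 0.0016], 'grip_width': 0.0188, 'qpos': [0.5465, 0.4996, -0.5847, 2.0284, 0.4661, 0.7351, -0.1911]}
```

Emit:
{"name": "arm_command", "arguments": {
  "moves": [
    {"rx":-0.008,"ry":0,"rz":0,"x":0,"y":0.13,"z":-0.02,"gripper":-1},
    {"rx":-0.012,"ry":0,"rz":0,"x":0,"y":0.22,"z":-0.02,"gripper":-1}
  ]
}}

```text
clock: 16.35
position: [0.4752, -0.1189, 0.1317]
tool_rot: [-1.622, -0.0, 0.144]
force: [-0.2, -1.0, -1.6]
grip_width: 0.0187
```

```bash
python3 -c "
from go import st;st()"
```

```text
{'clock': 16.35, 'position': [0.4752, -0.1189, 0.1317], 'tool_rot': [-1.6219, -0.0, 0.144], 'force': [-0.2377, -1.0303, -1.6033], 'moment': [0.0833, 0.0003, -0.0296], 'grip_width': 0.0187, 'qpos': [0.5318, 0.5, -0.5746, 2.0336, 0.4821, 0.7291, -0.2105]}
```

Emit:
{"name": "arm_command", "arguments": {
  "moves": [
    {"rx":-0.004,"ry":0,"rz":0,"x":0,"y":0.1,"z":0,"gripper":-1},
    {"rx":-0.006,"ry":0,"rz":0,"x":0,"y":0.18,"z":0,"gripper":-1}
  ]
}}

```text
clock: 16.52
position: [0.4753, -0.119, 0.13]
tool_rot: [-1.628, -0.0, 0.144]
force: [-0.1, -1.2, 0.4]
grip_width: 0.0194
```

```bash
python3 -c "
from go import st;st()"
```

```text
{'clock': 16.5167, 'position': [0.4753, -0.119, 0.13], 'tool_rot': [-1.6276, -0.0001, 0.144], 'force': [-0.0792, -1.2424, 0.4011], 'moment': [-0.2104, 0.0371, -0.0666], 'grip_width': 0.0194, 'qpos': [0.524, 0.5013, -0.569, 2.0365, 0.491, 0.7249, -0.2211]}
```

Emit:
{"name": "arm_command", "arguments": {
  "moves": [
    {"rx":0,"ry":0,"rz":0,"x":0,"y":0,"z":0,"gripper":-1},
    {"rx":0,"ry":0,"rz":0,"x":0,"y":0,"z":0,"gripper":-1},
    {"rx":0,"ry":0,"rz":0,"x":0,"y":0,"z":0,"gripper":-0.5},
    {"rx":0,"ry":0,"rz":0,"x":0,"y":0,"z":0,"gripper":-0.3},
    {"rx":0,"ry":0,"rz":0,"x":0,"y":0,"z":0,"gripper":0.0}
  ],
  "squeeze": 20
}}

```text
clock: 16.93
position: [0.4752, -0.1188, 0.13]
tool_rot: [-1.627, -0.0, 0.144]
force: [0.2, -0.1, 0.4]
grip_width: 0.0406
```

Emit:
{"name": "arm_command", "arguments": {
  "moves": [
    {"rx":0,"ry":0,"rz":0,"x":0,"y":0,"z":0,"gripper":0.2},
    {"rx":0,"ry":0,"rz":0,"x":0,"y":0,"z":0,"gripper":0.2}
  ]
}}

```text
clock: 17.1
position: [0.4752, -0.1188, 0.13]
tool_rot: [-1.627, -0.0, 0.144]
force: [0.3, -0.3, -0.0]
grip_width: 0.0513
```

```bash
python3 - <<'E'
from h import *
from go import st; st()
for n,r in [('top',(290,180,400,240)),('scene',(100,130,220,240))]:
    im,d=bot.grab_frame(n); np.savez(f't_{n}.npz',im=im,d=d)
    x0,y0,x1,y1=r; cv2.imwrite(f'pics/t_{n}.png',cv2.resize(im[y0:y1,x0:x1,::-1],None,fx=5,fy=5,interpolation=cv2.INTER_CUBIC))
E
```

```text
{'clock': 17.1, 'position': [0.4752, -0.1188, 0.13], 'tool_rot': [-1.6268, -0.0, 0.1439], 'force': [0.3201, -0.2809, -0.024], 'moment': [0.008, -0.0239, 0.0273], 'grip_width': 0.0513, 'qpos': [0.5247, 0.5013, -0.5696, 2.0365, 0.4901, 0.725, -0.2205]}
```

View pics/t_scene.png

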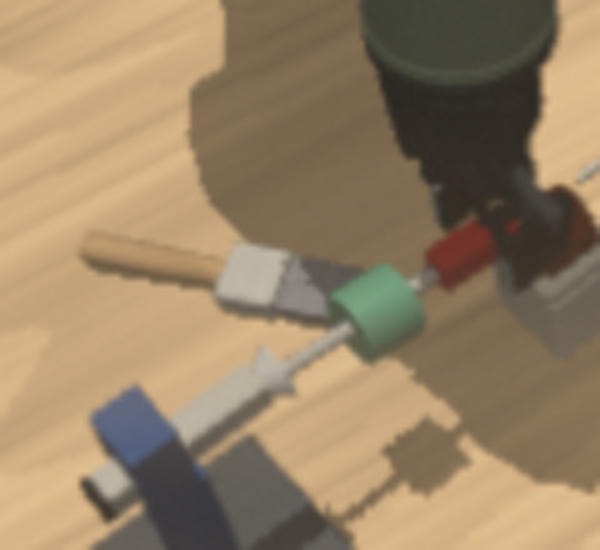

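Emit:
{"name": "arm_command", "arguments": {
  "moves": [
    {"rx":0,"ry":0,"rz":0,"x":0,"y":-0.4,"z":0,"gripper":0.4},
    {"rx":0,"ry":0,"rz":0,"x":0,"y":-1.2,"z":0,"gripper":0.4},
    {"rx":0,"ry":0,"rz":0,"x":0,"y":-2.6,"z":0,"gripper":0.4},
    {"rx":0,"ry":0,"rz":0,"x":0,"y":-4.5,"z":0,"gripper":0.4},
    {"rx":0,"ry":0,"rz":0,"x":0,"y":-7,"z":0,"gripper":0.4}
  ]
}}

```text
clock: 17.62
position: [0.474, -0.1146, 0.2005]
tool_rot: [-1.626, 0.001, 0.144]
force: [1.1, -0.3, 0.6]
grip_width: 0.0597
```

Emit:
{"name": "arm_command", "arguments": {
  "moves": [
    {"rx":0,"ry":0,"rz":0,"x":0,"y":-3,"z":1,"gripper":0.4},
    {"rx":0,"ry":0,"rz":0,"x":0,"y":-6,"z":3,"gripper":0.4},
    {"rx":0,"ry":0,"rz":0,"x":0,"y":-8,"z":6,"gripper":0.4},
    {"rx":0,"ry":0,"rz":0,"x":0,"y":-9,"z":9,"gripper":0.4},
    {"rx":0,"ry":0,"rz":0,"x":0,"y":-9,"z":12,"gripper":0.4}
  ]
}}

```text
clock: 18.03
position: [0.4571, 0.0103, 0.286]
tool_rot: [-1.628, -0.004, 0.144]
force: [0.9, 0.3, 0.6]
grip_width: 0.0602
```

Emit:
{"name": "arm_command", "arguments": {
  "moves": [
    {"rx":0,"ry":0,"rz":0,"x":0,"y":0,"z":2,"gripper":0.4},
    {"rx":0,"ry":0,"rz":0,"x":0,"y":0,"z":3,"gripper":0.4},
    {"rx":0,"ry":0,"rz":0,"x":0,"y":0,"z":3,"gripper":0.4},
    {"rx":0,"ry":0,"rz":0,"x":0,"y":0,"z":3,"gripper":0.4},
    {"rx":0,"ry":0,"rz":0,"x":0,"y":0,"z":3,"gripper":0.4}
  ]
}}

```text
clock: 18.45
position: [0.4526, 0.0372, 0.2814]
tool_rot: [-1.627, 0.0, 0.143]
force: [-0.6, -0.0, 0.1]
grip_width: 0.0595
```

```bash
python3 - <<'E'
from h import *
from go import st; st()
for n,r in [('top',(270,160,400,240)),('scene',(90,120,230,240))]:
    im,d=bot.grab_frame(n); np.savez(f'v_{n}.npz',im=im,d=d)
    cv2.imwrite(f'pics/v_{n}_full.png',im[...,::-1])
    x0,y0,x1,y1=r; cv2.imwrite(f'pics/v_{n}.png',cv2.resize(im[y0:y1,x0:x1,::-1],None,fx=5,fy=5,interpolation=cv2.INTER_CUBIC))
E
```

```text
{'clock': 18.45, 'position': [0.4526, 0.0372, 0.2814], 'tool_rot': [-1.6272, 0.0002, 0.1428], 'force': [-0.5772, -0.0153, 0.134], 'moment': [0.0693, -0.0254, 0.0139], 'grip_width': 0.0595, 'qpos': [0.3867, 0.253, -0.7582, 1.9391, 0.2645, 1.0448, -0.3501]}
```

View pics/v_scene.png

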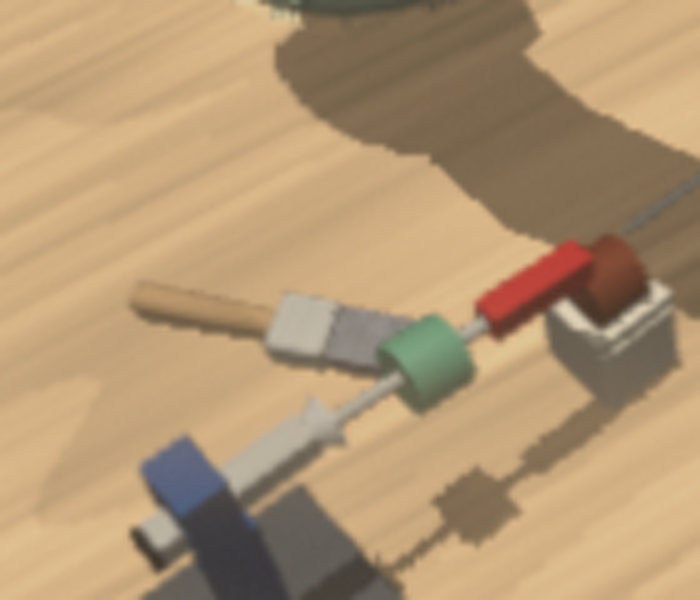

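View pics/v_top.png

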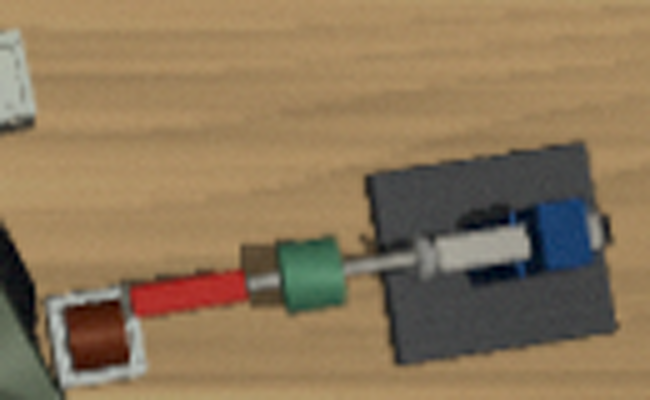

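View pics/v_scene_full.png

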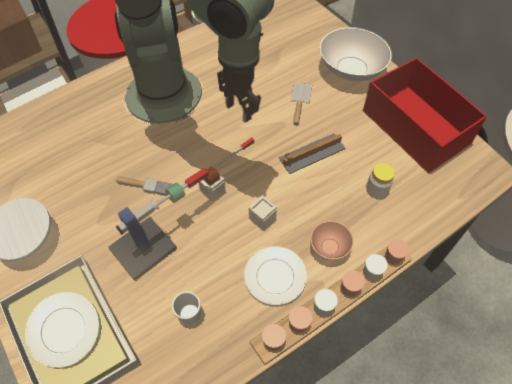

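```bash
python3 - <<'E'
from h import *
import time
im,d=bot.grab_frame('top'); U=np.array([np.cos(-1.4275),np.sin(-1.4275),0])
def front(im):
    hsv=cv2.cvtColor(im,cv2.COLOR_RGB2HSV); m=((hsv[...,0]<6)|(hsv[...,0]>174))&(hsv[...,1]>170)
    m[:, :285]=0; m[:,330:]=0; m[:205]=0; m[230:]=0
    v,u=np.nonzero(m); return m.sum(),u.mean(),v.mean(),u.min(),u.max()
print(front(im), front(np.load('v_top.npz')['im']))
for g in (.1846,.180): print(g, proj('top',U*g+np.array([-U[1],U[0],0])*.4533+[0,0,.161]))
from go import st; st()
E
```

```text
(np.int64(139), np.float64(307.1654676258993), np.float64(218.12230215827338), np.int64(296), np.int64(318)) (np.int64(141), np.float64(307.2269503546099), np.float64(218.11347517730496), np.int64(296), np.int64(319))
0.1846 [[308.30852397 218.38890624]]
0.18 [[306.78258763 218.61858407]]
{'clock': 18.6, 'position': [0.4526, 0.0374, 0.2813], 'tool_rot': [-1.6269, 0.0002, 0.1424], 'force': [-0.1376, -1.0922, -0.7905], 'moment': [0.0526, 0.001, 0.0002], 'grip_width': 0.0597, 'qpos': [0.3868, 0.2533, -0.7586, 1.9392, 0.2645, 1.0446, -0.3508]}
```

```bash
python3 -c "
from workcell import bot
print(bot.job_done()); print(bot.observe()['clock'])"
```

```text
the job is handed in; nothing more can be done
None
the job is handed in; nothing more can be done
```

The job is handed in at about 18.6 s: the green collar hangs on the bar, and the bar's tip is home in the rack's socket.

- **Threading:** I picked up the larger red-handled bar from its rest and passed it through the green collar. Measured side forces stayed within about 1 N, which is noise level. Then I lifted the collar away on the bar.
- **Pressing home:** The catch gave way at about 5 N. It travelled about 8 mm and then met its hard stop, where the force peaked at about 13 N, under the 20 N limit.
- **Letting go:** I backed the push off and lowered the handle until the socket carried the weight. Then I opened the gripper and withdrew upwards.

**Last checks:** The final pictures show the collar on the shaft between the handle and the flare, the bar still, and the gripper well clear. The brown collar and the bystanders look untouched. Two pictures taken just before handing in put the handle in the same place.

**What disagreed:**
- The two cameras differed by up to 2–3 mm sideways and as much as 8 mm along the socket. I corrected the sideways error against the bar in the gripper and found the depth by touch.
- The final top view put the handle about 3 mm further out than the arm's own reading. That matches an offset the same camera showed along the bar earlier, so I trusted the felt travel of the catch. The catch cannot be seen directly.

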